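Put the stacked press dies away in their stands

TASK

Four steel dies from the hand press have been left in two small stacks on the bench. Take the stacks apart and put each die away in the stand made for its shape: the square block in the square tray, the round puck in the round tray, the oblong block in the oblong tray and the ring over the brass post. Each must sit flat and fully down in its stand; do not drop any of them, and leave the glass jar standing where it is.

Things in the scene. Friction and masses are not known exactly. Their poses are not given: they have to be found in the camera images.
- square_block_mid (a point): Square block of blackened steel, 58 x 58 mm in plan, 28 mm high, about 0.7 kg, standing on the bench with one of the two small bright dies on top of it. The point is its centre, 14 mm above its underside; x and y along its sides, z up.
- round_block_mid (a point): Round puck of blackened steel, 64 mm in diameter, 28 mm high, about 0.7 kg, standing on the bench with the other small bright die on top of it. The point is its centre, 14 mm above its underside; z up.
- ring_die_mid (a point): Bright steel ring (short thick tube), 46 mm outside and 28 mm inside diameter, 36 mm high, about 0.3 kg, standing upright on the square block or on the round puck (either, by chance). The point is its centre on the axis, 18 mm above its underside; z up along the axis.
- bar_die_mid (a point): Bright steel oblong block, 48 mm long (x) by 26 mm wide (y), 36 mm high, about 0.34 kg, standing on whichever of the square block and round puck does not carry the ring. The point is its centre, 18 mm above its underside; z up.
- square_stand_seat (a point): Stand for the square block: fixed square tray of dark wood, 90 x 90 mm outside, with a cork floor 74 x 74 mm inside a rim 8 mm wide that rises 4 mm above the cork (8 mm clearance all round the block). x and y along its sides; turned at most 0.6 rad from the bench's axes. Its point here is the centre of the seat on the cork, 10 mm above the bench; z up.
- round_stand_seat (a point): Stand for the round puck: fixed round tray of dark wood, 96 mm outside diameter, with a cork floor 80 mm in diameter inside a rim 8 mm wide that rises 4 mm above the cork. Its point here is the centre of the seat on the cork, 10 mm above the bench; z up.
- bar_stand_seat (a point): Stand for the oblong block: fixed oblong tray of dark wood, 80 x 58 mm outside, with a cork floor 64 mm (x) by 42 mm (y) inside a rim 8 mm wide that rises 4 mm above the cork. Its point here is the centre of the seat on the cork, 10 mm above the bench; z up.
- post_stand_seat (a point): Stand for the ring: fixed plain disc of dark wood, 80 mm in diameter and 10 mm thick, no rim, with an upright brass post in the middle, 12 mm in diameter, rising 20 mm above the disc, rounded at the top; the ring goes over the post. Its point here is the foot of the post on the top face of the disc, 10 mm above the bench; z up.
- jar_mid (a point): Amber glass jar with a brass lid, 52 mm in diameter, 68 mm high, loose, standing near the middle of the bench; not part of the job. The point is on its axis, 34 mm above the bench.
There are look-alikes about, which are no part of the job. What is shaped like the part that bears bar_die_mid but black or blue is not meant. Leave any blue or pink look-alike of the part that bears round_block_mid alone.

How it is judged:
By the outcome, as a careful person would: the job done as asked, in the order asked, and still so for the second after the job is handed in, with the robot touching nothing.
It also fails if it takes over 131 s, if anything falls off the work surface, if the arm or the gripper's body presses on something with over 40 N, if the wrist force passes 120 N, or if a joint passes its speed limit or range.

ROBOT

A 6-joint arm with a two-finger parallel gripper is mounted at the origin on the work surface. World frame = base frame: x ahead of the robot, y to its left, z up, the work surface at z = 0. Lengths are in m, angles in rad, forces in N, time in s.
With the tool pointing down it reaches from about 0.375 to 0.9 m from the base axis. Payload 3.1 kg.
Tool frame: the origin (TCP) lies at the very end of the fingers, on their centre line; the grasp point (between the pads) lies 19 mm behind it; z points along the fingers, y is the direction in which the jaws open and shut (so a half turn about z gives the same grasp; the last joint's range is limited). The gripper opens to 87 mm and grips with 3 to 60 N. Pads are 19 mm wide; open, the fingers measure 117 mm over their backs; the gripper's body (75 mm by 190 mm) begins 51 mm behind the grasp point.
Start: joints at [1.113, 0.527, 1.433, -0, 1.181, -0.178], TCP at [0.173, 0.601, 0.194] pointing down, gripper open.
Joint ranges: [-3.08, 3.08], [-0.75, 2.2], [0.22, 2.44], [-1.43, 4.57], [0, 2.65], [-2.85, 2.85]. Speed limits (rad/s): [2.79, 2.79, 3.14, 3.14, 3.14, 3.14].

INTERFACE

Orientations are given as a unit quaternion [x, y, z, w].
In Python, from rig import robot gives the robot as it stands.
- The arm moves only by the tool arm_command, never from a script. Its argument "targets" is a list of rows, each a list of 5 numbers: the shift along the tool's x, y, z in cm, then the turn about the tool's z in rad, then the finger opening in cm, from 0 to 8.7. In form: [[dx, dy, dz, spin, hand], ...]. A call has 1 to 5 rows; each row is the pose to reach, as a shift and turn from the pose commanded when the call began, along the tool's axes at that moment; what a row does not reach only later rows make up. A row lasts 1/8 s, in which the tool goes at most 62.5 mm and 10.7 degrees, less where a joint would pass 70% of its speed; a pose out of reach is approached as far as the arm can. A call with a gripper value outside its range is refused whole. The fingers move at their own pace and stop on an object; "newtons" is the grip in N (left out, the last holds). Time passes only in rows, so rows that repeat a pose let the fingers close. It gives the time, the measured TCP pose, the force and the opening at its end, in the units of the state.
- robot.get_obs(): the state, without advancing time (a new reading comes with each control period).
- robot.camera(name): name is "scene" or "top" or "wrist"; returns (picture, depth): 420x560x3 uint8, red, green, blue; 420x560 float32, m along the optical axis (not along the pixel's ray), 0 where there is no reading.
- robot.camera_model(name): a dict with "mtx" (3x3 intrinsics, pixels), "extrinsics" (4x4, takes a point from world to camera coordinates). Camera axes: x right, y up, looking along -z (the intrinsics and any distortion apply to the point x, -y, -z); pixel columns grow to the right and rows downward; lengths in m; the calibration is good to about 2 mm. A picture is of the moment at which its call begins: read the wrist's pose just before it. camera_model takes no time and is no camera call; for the wrist camera it gives the pose at the moment of the call.
- robot.hand_in(): hands the job in, once; it reports no verdict.
The state is a dict: "time": time; "q": joint angles; "joint_velocities": joint speeds; "joint_torque": joint torques, N m; "position": TCP position; "tool_rot": TCP orientation; "ft_force": force on the tool from outside, world axes, zero at the start; "moment": the same for the moment, N m; "grip_width": finger opening in m.
Only numpy, scipy, OpenCV 4.12 (cv2) and the standard library are available. Lean on these libraries where they do the work, as an engineer would, in place of code of your own. Each camera call takes 0.05 s, during which the arm holds its last target.

## Working session

There is one attempt and no reset: what is moved stays moved. The work goes in short steps, Python scripts to look and compute and a tool call to move; the robot and the scene stay as the last step left them, time stands still between calls to the robot, and variables do not carry over. Pictures are saved under pics/ and viewed, and the job is handed in when it is done.

Besides the shell and the picture viewer there is one more tool, called after ">>>" as name(argument=value, ...) on one line, values as JSON. arm_command: Moves the arm, as the interface text tells. Its arguments: {"type":"object","properties":{"targets":{"type":"array","items":{"type":"array","items":{"type":"number"}}},"newtons":{"type":"number"}},"required":["targets"]}

```bash
ls; mkdir -p pics
python3 - <<'E'
from rig import robot
import cv2,numpy as np
o=robot.get_obs();print({k:np.round(v,4).tolist() for k,v in o.items()})
for n in ["top","scene"]:
    p,d=robot.camera(n); np.savez(f"pics/{n}0.npz",p=p,d=d); cv2.imwrite(f"pics/{n}0.png",p[:,:,::-1])
    m=robot.camera_model(n); print(n,{k:np.round(v,4).tolist() if not isinstance(v,str) else v for k,v in m.items()})
E
```

```text
pics
{'time': 0.0, 'q': [1.1125, 0.5285, 1.4339, 0.0, 1.1814, -0.1785], 'joint_velocities': [-0.0005, 0.0002, -0.0004, 0.0004, -0.0006, -0.0019], 'joint_torque': [-0.0007, -44.0051, -17.6589, 0.0634, 0.0582, -0.0002], 'position': [0.1722, 0.6, 0.1933], 'tool_rot': [0.1394, 0.9902, -0.001, -0.0003], 'ft_force': [1.0564, -0.1228, -0.6106], 'moment': [-0.0471, 0.0172, 0.0469], 'grip_width': 0.0869}
top {'mtx': [[530.5316, 0.0, 271.7668], [0.0, 530.5316, 204.7487], [0.0, 0.0, 1.0]], 'extrinsics': [[-0.0056, -1.0, -0.003, -0.0505], [0.9898, -0.006, 0.1426, -0.511], [-0.1426, -0.0022, 0.9898, -1.357], [0.0, 0.0, 0.0, 1.0]]}
scene {'mtx': [[399.2324, 0.0, 273.1532], [0.0, 399.2324, 210.6709], [0.0, 0.0, 1.0]], 'extrinsics': [[0.7484, 0.663, 0.0187, -0.3703], [-0.4629, 0.5019, 0.7306, 0.212], [0.4751, -0.5554, 0.6825, -1.5205], [0.0, 0.0, 0.0, 1.0]]}
```

View pics/top0.png

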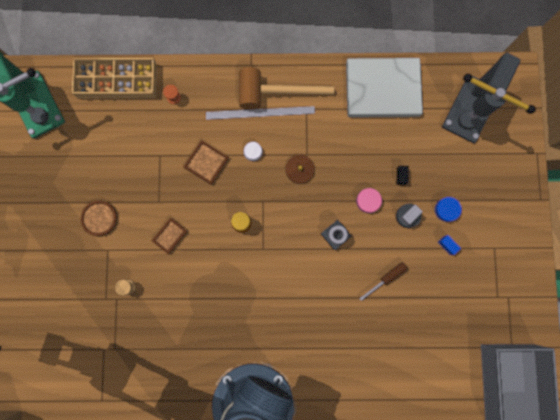

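View pics/scene0.png

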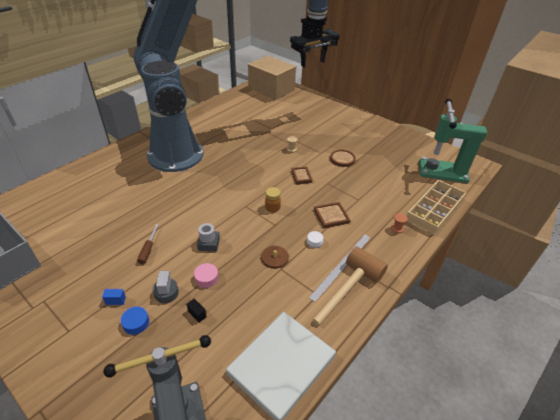

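The top view shows these candidates:
- **Round block:** dark puck with the bar on top (409,215). The pink puck (370,200) and blue puck (449,209) are look-alikes.
- **Bar:** the bright one on that puck (411,214). The blue (450,245) and black (403,175) bars are look-alikes.
- **Ring on square block:** (336,235).
- **Stands:** square (207,162), oblong (170,236), round (99,218), post (300,169).
- **Jar:** (241,221).

I'll check these choices in close crops.

Run:
```python
import cv2,numpy as np
p=np.load("pics/top0.npz")['p'][:,:,::-1]
a=cv2.resize(p[165:265,310:470],(800,500),interpolation=cv2.INTER_CUBIC); cv2.imwrite("pics/c1.png",a)
a=cv2.resize(p[130:262,70:330],(800,406),interpolation=cv2.INTER_CUBIC); cv2.imwrite("pics/c2.png",a)
```

```text
(no output)
```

View pics/c1.png

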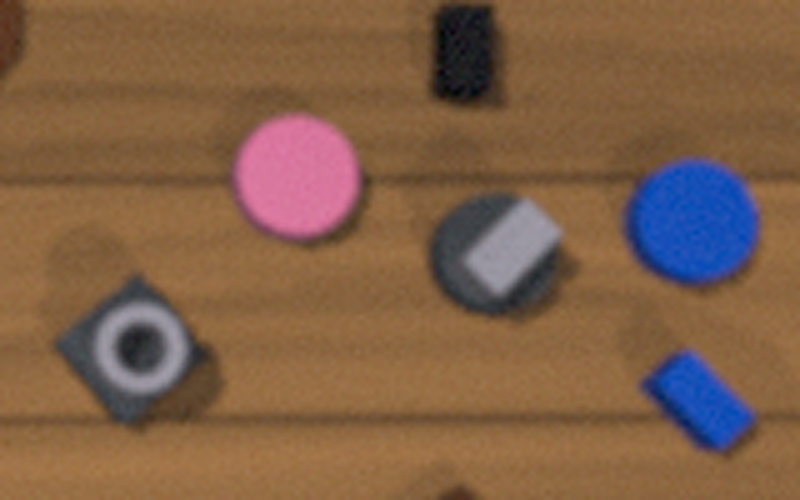

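View pics/c2.png

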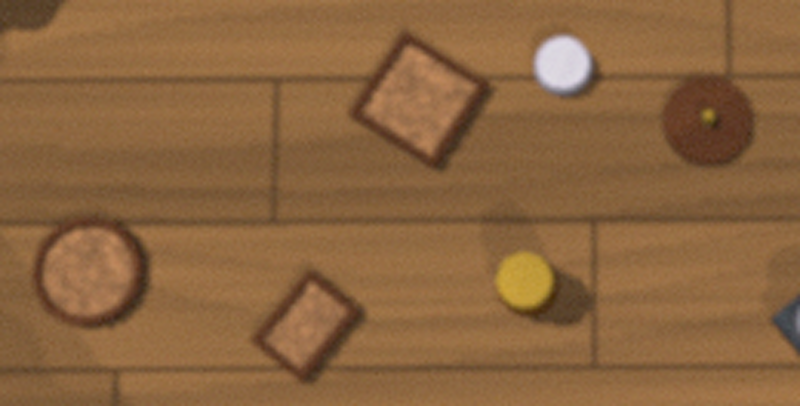

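```bash
cat > h.py <<'E'
import numpy as np,cv2
def cloud(d,m):
    K=np.array(m['mtx']);E=np.array(m['extrinsics']);v,u=np.mgrid[:d.shape[0],:d.shape[1]]
    c=np.stack([(u-K[0,2])/K[0,0]*d,-(v-K[1,2])/K[1,1]*d,-d],-1)
    return (c-E[:3,3])@E[:3,:3]
def ray(uv,z,m):
    K=np.array(m['mtx']);E=np.array(m['extrinsics']);uv=np.atleast_2d(np.asarray(uv,float))
    r=np.c_[(uv[:,0]-K[0,2])/K[0,0],-(uv[:,1]-K[1,2])/K[1,1],-np.ones(len(uv))]@E[:3,:3]
    c=-E[:3,:3].T@E[:3,3]
    return c+r*((z-c[2])/r[:,2])[:,None]
def rect(mask,z,m):
    "largest contour -> points on plane z -> minAreaRect (m)"
    cs,_=cv2.findContours(mask.astype(np.uint8),cv2.RETR_EXTERNAL,cv2.CHAIN_APPROX_NONE)
    c=max(cs,key=cv2.contourArea)[:,0]
    P=ray(c,z,m)[:,:2]
    (cx,cy),(w,h),a=cv2.minAreaRect((P*1000).astype(np.float32))
    return np.array([cx,cy])/1000,(w,h),np.deg2rad(a),P.mean(0)
E
python3 - <<'E'
from rig import robot
from h import *
m=robot.camera_model("top");f=np.load("pics/top0.npz");p=f['p'];d=f['d']
C=cloud(d,m);Z=C[...,2]
hsv=cv2.cvtColor(p,cv2.COLOR_RGB2HSV)
print("table z",np.median(Z[250:350,200:350]),Z[270:290,150:350].std(),(d==0).mean())
for n,(u,v) in dict(ring_top=(336,226),bar=(411,214),puck=(402,218),sq=(327,234),sqtray=(207,162),bart=(170,236),rnd=(99,218),post=(293,169),jar=(241,221),lid=(254,151),pink=(370,200)).items():
    w=C[v-2:v+3,u-2:u+3].reshape(-1,3);print(n,np.round(np.median(w,0),4),p[v,u],hsv[v,u])
h=np.clip((Z+0.01)/0.09*255,0,255).astype(np.uint8)
cv2.imwrite("pics/hm.png",cv2.resize(h[130:270,60:480],(800,267)))
E
```

```text
table z 0.0006108437248808583 0.09478164518587717 0.004145408163265306
ring_top [ 0.4508 -0.2195  0.0629] [131 129 140] [125  20 140]
bar [ 0.4806 -0.4102  0.0647] [147 147 158] [120  18 158]
puck [ 0.4713 -0.39    0.0531] [88 82 90] [143  23  90]
sq [ 0.4332 -0.1976  0.0306] [75 75 80] [120  16  80]
sqtray [0.6325 0.1216 0.0091] [183 129  85] [ 13 137 183]
bart [0.4325 0.2174 0.01  ] [170 122  83] [ 13 131 170]
rnd [0.4815 0.4076 0.0101] [178 129  86] [ 14 132 178]
post [ 0.6122 -0.1113  0.0098] [109  70  51] [ 10 136 109]
jar [0.4647 0.0253 0.068 ] [192 155  60] [ 22 175 192]
lid [ 0.6592 -0.0064  0.0233] [215 211 218] [137   8 218]
pink [ 0.5232 -0.3123  0.0296] [215 116 155] [168 117 215]
```

View pics/hm.png

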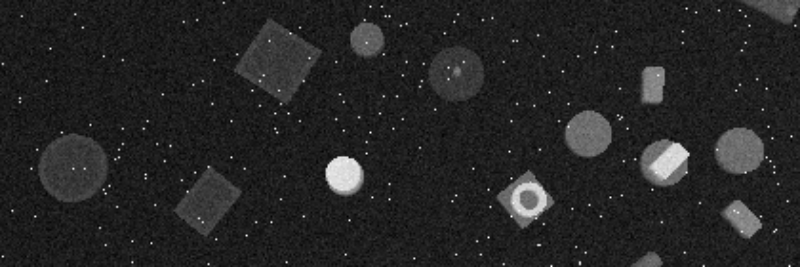

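```bash
cat > meas.py <<'E'
from h import *
def measure(p,d,m,items):
    C=cloud(d,m);Z=cv2.medianBlur(C[...,2].astype(np.float32),3)
    out={}
    for n,(u,v,r,lo,hi,z) in items.items():
        M=np.zeros(Z.shape,np.uint8);s=np.s_[max(v-r,0):v+r,max(u-r,0):u+r]
        M[s]=((Z[s]>lo)&(Z[s]<hi))
        M=cv2.morphologyEx(M,cv2.MORPH_OPEN,np.ones((2,2),np.uint8)) if z<.02 else M
        k,L,st,_=cv2.connectedComponentsWithStats(M); i=1+st[1:,4].argmax(); M=(L==i).astype(np.uint8)
        vv,uu=np.nonzero(M); P=ray(np.c_[uu,vv],z,m)[:,:2]
        c,wh,a,_=rect(M,z,m)
        out[n]=(c,wh,a); print(n,"rect",np.round(c,4),"wh",np.round(wh,1),"ang",round(a,3),"centroid",np.round(P.mean(0),4),"n",len(uu))
    return out
E
python3 - <<'E'
from rig import robot
from meas import *
m=robot.camera_model("top");f=np.load("pics/top0.npz");p=f['p'];d=f['d']
measure(p,d,m,dict(
 ring=(337,234,20,.046,.09,.064),bar=(411,214,20,.046,.09,.064),
 sq=(336,235,22,.015,.09,.028),puck=(407,215,22,.015,.09,.028),
 sqtray=(207,162,34,.005,.05,.014),bart=(170,236,28,.005,.05,.014),rnd=(99,218,30,.005,.05,.014),post=(300,169,24,.005,.05,.010),
 jar=(241,221,20,.04,.09,.068),lid=(254,151,14,.008,.05,.022),pink=(370,200,18,.015,.05,.028),black=(403,175,14,.015,.05,.036),blue=(449,209,18,.015,.05,.028),bluebar=(450,245,18,.015,.05,.036)))
h=cv2.cvtColor(p,cv2.COLOR_RGB2HSV)
# colour checks: bright metal, dark wood rim
M=((h[...,1]<60)&(h[...,2]>105)).astype(np.uint8)
for n,u,v in (("ring",337,234),("bar",411,214)):
    N=np.zeros_like(M);N[v-18:v+18,u-18:u+18]=M[v-18:v+18,u-18:u+18];print(n,rect(N,.064,m))
# post gold tip
N=np.zeros_like(M);s=np.s_[160:178,290:310];N[s]=(h[s][...,0]>16)&(h[s][...,2]>90);vv,uu=np.nonzero(N);print("post",len(uu),ray([[uu.mean(),vv.mean()]],.026,m))
# cork
for n,u,v,r in (("sqt",207,162,24),("bart",170,236,20),("rnd",99,218,22)):
    N=np.zeros_like(M);s=np.s_[v-r:v+r,u-r:u+r];N[s]=(h[s][...,2]>140)
    k,L,st,ce=cv2.connectedComponentsWithStats(N);i=L[v,u];print(n,i,rect(L==i,.010,m))
E
```

```text
ring rect [ 0.4304 -0.2196] wh [43.  43.8] ang 0.771 centroid [ 0.4298 -0.22  ] n 179
bar rect [ 0.4807 -0.4107] wh [25.1 52.1] ang 0.764 centroid [ 0.481  -0.4112] n 208
sq rect [ 0.4331 -0.2201] wh [57.7 59.1] ang 0.666 centroid [ 0.4332 -0.2201] n 495
puck rect [ 0.4825 -0.4137] wh [64.2 63.6] ang 1.238 centroid [ 0.4829 -0.4135] n 483
sqtray rect [0.6297 0.1224] wh [92.8 91.4] ang 0.994 centroid [0.63   0.1223] n 1114
bart rect [0.4313 0.2176] wh [60.3 80. ] ang 0.903 centroid [0.4311 0.2176] n 681
rnd rect [0.48   0.4068] wh [96.2 93.8] ang 1.565 centroid [0.4792 0.4067] n 1031
post rect [ 0.6118 -0.1303] wh [75.8 77.3] ang 1.561 centroid [ 0.6105 -0.1306] n 667
jar rect [0.4647 0.0279] wh [46.1 46.3] ang 1.565 centroid [0.4649 0.0278] n 283
lid rect [ 0.6608 -0.0023] wh [45.9 47. ] ang 1.568 centroid [ 0.6606 -0.0022] n 260
pink rect [ 0.5245 -0.3094] wh [60.9 62. ] ang 1.542 centroid [ 0.5238 -0.3094] n 462
black rect [ 0.591  -0.4001] wh [29.2 49.4] ang 1.532 centroid [ 0.5913 -0.3996] n 213
blue rect [ 0.4992 -0.5182] wh [63.2 62.1] ang 1.521 centroid [ 0.4988 -0.5182] n 484
[... 169 characters left out ...]
4), np.float64(0.7706555028140148), array([ 0.43015534, -0.22111912]))
bar (array([ 0.48076315, -0.41308557]), (28.587745666503906, 48.261146545410156), np.float64(0.75413817825918), array([ 0.48117692, -0.4132378 ]))
post 23 [[ 0.61255924 -0.12877175  0.026     ]]
sqt 3 (array([0.63336908, 0.12428435]), (72.21269989013672, 72.22699737548828), np.float64(0.9794849494266246), array([0.63344551, 0.12430109]))
bart 3 (array([0.4341308 , 0.21982005]), (37.25359344482422, 61.95812225341797), np.float64(0.9186406401079658), array([0.43434617, 0.21943268]))
rnd 2 (array([0.48306442, 0.40954056]), (73.82512664794922, 74.10613250732422), np.float64(0.802260766787612), array([0.48259578, 0.41000364]))
```

```bash
cat > plan.py <<'E'
from rig import robot
import numpy as np,sys
from scipy.spatial.transform import Rotation as R
def state():
    o=robot.get_obs();r=R.from_quat(o['tool_rot']).as_matrix()
    psi=np.degrees(np.arctan2(r[1,1],r[0,1]));return o,psi,r
def plan(x,y,z,psi=None):
    o,p,r=state();d=np.array([x,y,z])-o['position'];t=d@r*100
    s=0 if psi is None else (p-psi+90)%180-90
    print("t %.2f pos %s psi %.1f q6 %.2f q1 %.2f grip %.4f f %s"%(o['time'],np.round(o['position'],4),p,o['q'][5],o['q'][0],o['grip_width'],np.round(o['ft_force'],1)))
    print("tool cm",np.round(t,2),"spin rad",round(np.deg2rad(s),3),"rows>=",round(max(np.linalg.norm(t)/6.25,abs(s)/10.7),1))
if __name__=="__main__": plan(*[float(a) for a in sys.argv[1:]])
E
python3 plan.py .47 .15 .24 38.2
```

```text
t 0.10 pos [0.1723 0.6001 0.1934] psi 74.0 q6 -0.18 q1 1.11 grip 0.0865 f [ 0.2 -0.2  0.2]
tool cm [-41.04 -35.04  -4.61] spin rad 0.624 rows>= 8.7
```

>>> arm_command(targets=[[-4.5,-3.9,-0.5,0,8.7],[-9,-7.8,-1,0,8.7],[-13.5,-11.7,-1.5,0,8.7],[-18,-15.6,-2,0,8.7],[-22.5,-19.5,-2.5,0,8.7]], newtons=30)

```text
time: 0.72
position: [0.3356, 0.3494, 0.2192]
tool_rot: [0.139, 0.99, -0.0, -0.0]
ft_force: [0.7, -0.1, 0.7]
grip_width: 0.0871
```

```bash
python3 plan.py .44 -.20 .24 38.2
```

```text
t 0.72 pos [0.3356 0.3494 0.2192] psi 74.0 q6 -0.72 q1 0.57 grip 0.0871 f [ 0.7 -0.1  0.7]
tool cm [-25.19 -49.93  -2.07] spin rad 0.625 rows>= 9.0
```

>>> arm_command(targets=[[-2.8,-5.5,-0.3,0.07,8.7],[-5.6,-11,-0.6,0.14,8.7],[-8.4,-16.5,-0.9,0.21,8.7],[-11.2,-22,-1.2,0.28,8.7],[-14,-27.5,-1.5,0.35,8.7]])

```text
time: 1.35
position: [0.3935, 0.0463, 0.2344]
tool_rot: [0.311, 0.95, 0.0, 0.0]
ft_force: [0.5, 0.3, 0.1]
grip_width: 0.087
```

```bash
python3 plan.py .40 -.20 .24 38.2
```

```text
t 1.35 pos [0.3935 0.0463 0.2344] psi 53.8 q6 -1.11 q1 -0.17 grip 0.0870 f [0.5 0.3 0.1]
tool cm [-15.07 -19.49  -0.57] spin rad 0.272 rows>= 3.9
```

>>> arm_command(targets=[[-4,-4.2,-0.2,0.07,8.7],[-8.2,-8.6,-0.4,0.14,8.7],[-12.5,-13,-0.5,0.21,8.7],[-16,-16.5,-0.6,0.27,8.7],[-18.7,-19.3,-0.6,0.27,8.7]])

```text
time: 1.98
position: [0.431, -0.2202, 0.24]
tool_rot: [0.436, 0.9, 0.0, -0.0]
ft_force: [0.1, 0.3, -0.4]
grip_width: 0.0871
```

```bash
cat > look.py <<'E'
import sys,pickle
from rig import robot
import cv2,numpy as np
n,name=sys.argv[1:3]
m=robot.camera_model(n);p,d=robot.camera(n)
pickle.dump((p,d,m),open(f"pics/{name}.pkl","wb"));cv2.imwrite(f"pics/{name}.png",p[:,:,::-1])
E
python3 look.py wrist w1; python3 plan.py .4305 -.2205 .12 38.2
```

```text
t 2.02 pos [ 0.4327 -0.2254  0.2403] psi 38.3 q6 -1.37 q1 -0.71 grip 0.0870 f [ 1.7 -3.8 -0. ]
tool cm [ 0.59  0.16 12.03] spin rad 0.001 rows>= 1.9
```

View pics/w1.png

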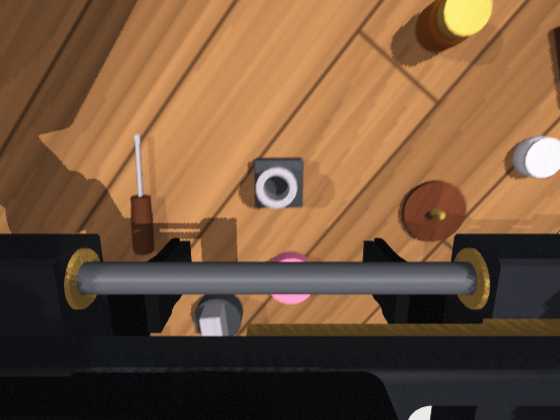

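```bash
cat > wm.py <<'E'
import pickle,sys
from meas import *
def load(n): return pickle.load(open(f"pics/{n}.pkl","rb"))
E
python3 - <<'E'
from wm import *
p,d,m=load("w1");
measure(p,d,m,dict(ring=(278,183,40,.046,.09,.064),sq=(278,183,45,.015,.09,.028),bar=(214,318,25,.046,.09,.064),post=(434,212,34,.004,.05,.010)))
C=cloud(d,m);print(np.median(C[60:120,100:200,2]), C[150,278],C[186,259])
E
python3 plan.py .4305 -.2205 .12 38.2
```

```text
ring rect [ 0.4306 -0.2191] wh [44.8 46.4] ang 0.67 centroid [ 0.4311 -0.2192] n 997
sq rect [ 0.4344 -0.219 ] wh [57.9 59.1] ang 0.67 centroid [ 0.4337 -0.2183] n 2381
bar rect [ 0.4741 -0.3979] wh [31.8 37.1] ang 0.696 centroid [ 0.4743 -0.3987] n 655
post rect [ 0.6154 -0.1267] wh [81.  78.8] ang 0.67 centroid [ 0.6151 -0.1266] n 3069
0.0014267342144997613 [ 0.41124382 -0.19170788  0.00198934] [ 0.41611501 -0.23153762  0.06421746]
t 2.02 pos [ 0.4327 -0.2254  0.2403] psi 38.3 q6 -1.37 q1 -0.71 grip 0.0870 f [ 1.7 -3.8 -0. ]
tool cm [ 0.59  0.16 12.03] spin rad 0.001 rows>= 1.9
```

>>> arm_command(targets=[[0,0,4,0,8.7],[0,0,8,0,8.7],[0,0,12,0,8.7],[0,0,12,0,8.7]])

```text
time: 2.52
position: [0.4287, -0.216, 0.1179]
tool_rot: [0.435, 0.9, 0.001, -0.004]
ft_force: [0.1, 0.0, -0.2]
grip_width: 0.087
```

```bash
python3 plan.py .4306 -.2195 .035 38.3
```

```text
t 2.52 pos [ 0.4287 -0.216   0.1179] psi 38.4 q6 -1.37 q1 -0.70 grip 0.0870 f [ 0.1  0.  -0.2]
tool cm [-0.46 -0.06  8.28] spin rad 0.002 rows>= 1.3
```

>>> arm_command(targets=[[-0.5,-0.1,3,0,8.7],[-0.5,-0.1,6,0,8.7],[-0.5,-0.1,7.8,0,8.7],[-0.5,-0.1,8.2,0,8.7],[-0.5,-0.1,8.2,0,8.7]])

```text
time: 3.15
position: [0.4341, -0.223, 0.0393]
tool_rot: [0.435, 0.901, -0.0, 0.001]
ft_force: [-0.1, -0.2, 0.1]
grip_width: 0.087
```

```bash
python3 plan.py .4306 -.2195 .035 38.3
```

```text
t 3.15 pos [ 0.4341 -0.223   0.0393] psi 38.5 q6 -1.38 q1 -0.70 grip 0.0870 f [-0.1 -0.2  0.1]
tool cm [ 0.5  -0.06  0.43] spin rad 0.003 rows>= 0.1
```

>>> arm_command(targets=[[0,0,0,0,8.7],[0,0,0,0,8.7]])

```text
time: 3.4
position: [0.4338, -0.2228, 0.0391]
tool_rot: [0.435, 0.901, -0.0, 0.001]
ft_force: [0.7, -0.2, 1.0]
grip_width: 0.0873
```

```bash
python3 plan.py .4306 -.2195 .035 38.3
```

```text
t 3.40 pos [ 0.4338 -0.2228  0.0391] psi 38.4 q6 -1.38 q1 -0.70 grip 0.0873 f [ 0.7 -0.2  1. ]
tool cm [ 0.46 -0.05  0.41] spin rad 0.003 rows>= 0.1
```

>>> arm_command(targets=[[0.4,0,0.3,0,8.7],[0.4,0,0.3,0,4.4],[0.4,0,0.3,0,4.4],[0.4,0,0.3,0,4.4],[0.4,0,0.3,0,4.4]], newtons=30)

```text
time: 4.03
position: [0.4309, -0.2194, 0.0352]
tool_rot: [0.435, 0.9, -0.0, 0.0]
ft_force: [-0.4, -0.3, 1.6]
grip_width: 0.0551
```

```bash
python3 plan.py .4306 -.2195 .035 38.3
```

```text
t 4.03 pos [ 0.4309 -0.2194  0.0352] psi 38.4 q6 -1.37 q1 -0.70 grip 0.0551 f [-0.4 -0.3  1.6]
tool cm [ 0.01 -0.03  0.02] spin rad 0.002 rows>= 0.0
```

>>> arm_command(targets=[[0,0,0,0,3.5],[0,0,0,0,3.5],[0,0,0,0,3.5]], newtons=30)

```text
time: 4.4
position: [0.4312, -0.2196, 0.0361]
tool_rot: [0.435, 0.901, -0.0, 0.001]
ft_force: [-0.4, 1.5, 7.1]
grip_width: 0.0358
```

>>> arm_command(targets=[[0,0,0,0,3.5],[0,0,-1,0,3.5],[0,0,-3,0,3.5],[0,0,-5,0,3.5],[0,0,-7,0,3.5]])

```text
time: 5.03
position: [0.4308, -0.2193, 0.1062]
tool_rot: [0.435, 0.9, 0.0, 0.0]
ft_force: [-0.1, -0.7, -0.4]
grip_width: 0.035
```

```bash
python3 look.py top t1; python3 plan.py .6125 -.129 .10
```

```text
t 5.08 pos [ 0.4321 -0.2203  0.1083] psi 38.5 q6 -1.37 q1 -0.70 grip 0.0353 f [-0.2  0.2  1.2]
tool cm [-4.06 19.8   0.87] spin rad 0.0 rows>= 3.2
```

View pics/t1.png

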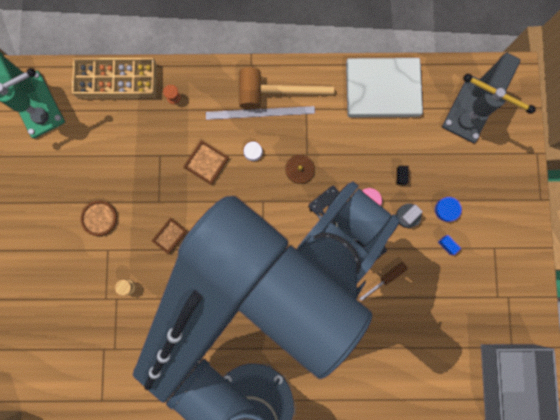

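```bash
python3 look.py wrist w2;python3 look.py scene s2
python3 - <<'E'
import cv2
p=cv2.imread("pics/s2.png");cv2.imwrite("pics/s2c.png",cv2.resize(p[150:330,60:300],(800,600)))
E
```

```text
(no output)
```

View pics/w2.png

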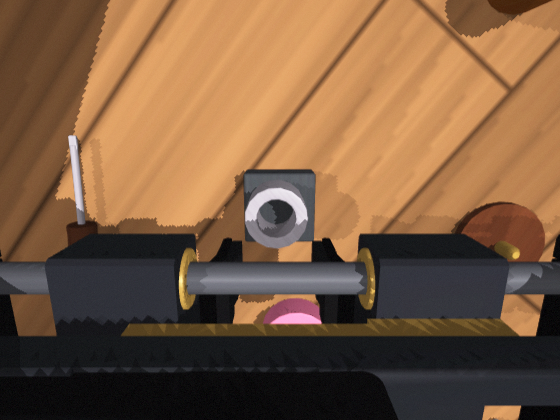

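View pics/s2c.png

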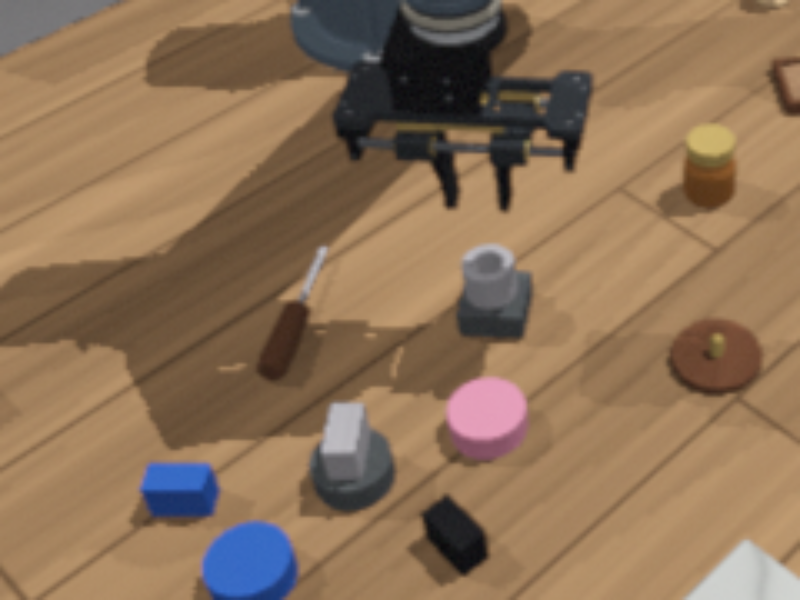

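```bash
python3 - <<'E'
from wm import *
p,d,m=load("w2");
measure(p,d,m,dict(ring=(278,215,45,.046,.078,.064),sq=(278,205,45,.015,.078,.028)))
E=np.array(m['extrinsics']);print("cam",-E[:3,:3].T@E[:3,3],E[2,:3])
C=cloud(d,m)
for u,v in ((278,186),(278,243),(252,216),(304,216),(225,255),(330,255),(228,245),(325,245)): print(u,v,C[v,u],p[v,u])
p,d,m=load("s2")
Z=cloud(d,m)
M=np.zeros(d.shape,np.uint8);s=np.s_[215:250,190:225];M[s]=(Z[s][...,2]>.058)&(Z[s][...,2]<.07)
print(rect(M,.064,m))
E
python3 plan.py .4306 -.2195 .035 38.3
```

```text
ring rect [ 0.4308 -0.2184] wh [44.6 48.2] ang 0.672 centroid [ 0.4309 -0.2186] n 2423
sq rect [ 0.4359 -0.2208] wh [58.2 65.1] ang 0.684 centroid [ 0.4343 -0.2191] n 5121
cam [ 0.39104431 -0.16776687  0.29990892] [-0.15441134  0.19360809  0.9688514 ]
278 186 [ 0.41893937 -0.2010926   0.06210725] [113 107 112]
278 243 [ 0.44484944 -0.23362075  0.06485028] [134 128 135]
252 216 [ 0.41752389 -0.22898292  0.06576512] [223 216 226]
304 216 [ 0.44648234 -0.20601233  0.06560463] [231 226 232]
225 255 [ 0.40811742 -0.22483232  0.16217878] [5 7 9]
330 255 [ 0.44374079 -0.19682334  0.1615642 ] [12 12 11]
228 245 [ 0.40791746 -0.22550393  0.14869706] [14 12 13]
325 245 [ 0.44339104 -0.19710384  0.14911003] [13  9 13]
(array([ 0.43396597, -0.22178351]), (42.896549224853516, 52.36200714111328), np.float64(0.8596173337636758), array([ 0.43422345, -0.22195045]))
t 5.17 pos [ 0.4315 -0.2198  0.1062] psi 38.5 q6 -1.37 q1 -0.70 grip 0.0348 f [ 0.1 -0.6 -0.5]
tool cm [ 0.1  -0.05  7.12] spin rad 0.003 rows>= 1.1
```

Run:
```python
from wm import *
p,d,m=load("s2"); C=cloud(d,m)
for v in range(196,216,2): print(v,[(u,np.round(C[v,u],3).tolist()) for u in (194,195,196,210,211,212)])
a=cv2.resize(p[180:250,180:240][:,:,::-1],(720,840),interpolation=cv2.INTER_NEAREST)[:600];cv2.imwrite("pics/s2d.png",a)
```

```text
196 [(194, [0.416, -0.234, 0.188]), (195, [0.417, -0.232, 0.187]), (196, [0.412, -0.225, 0.18]), (210, [0.479, -0.23, 0.223]), (211, [0.481, -0.229, 0.223]), (212, [0.483, -0.227, 0.223])]
198 [(194, [0.42, -0.238, 0.186]), (195, [0.421, -0.236, 0.185]), (196, [0.415, -0.229, 0.177]), (210, [0.479, -0.231, 0.216]), (211, [0.481, -0.229, 0.216]), (212, [0.483, -0.228, 0.217])]
200 [(194, [0.422, -0.241, 0.181]), (195, [0.423, -0.238, 0.18]), (196, [0.418, -0.232, 0.173]), (210, [0.457, -0.215, 0.185]), (211, [0.459, -0.213, 0.186]), (212, [0.459, -0.21, 0.184])]
202 [(194, [0.425, -0.243, 0.178]), (195, [0.423, -0.239, 0.174]), (196, [0.416, -0.231, 0.165]), (210, [0.457, -0.215, 0.179]), (211, [0.458, -0.213, 0.178]), (212, [0.461, -0.212, 0.179])]
204 [(194, [0.42, -0.241, 0.166]), (195, [0.423, -0.24, 0.167]), (196, [0.42, -0.235, 0.162]), (210, [0.454, -0.214, 0.169]), (211, [0.459, -0.215, 0.173]), (212, [0.462, -0.214, 0.174])]
206 [(194, [0.422, -0.243, 0.162]), (195, [0.424, -0.241, 0.161]), (196, [0.423, -0.238, 0.158]), (210, [0.453, -0.214, 0.161]), (211, [0.456, -0.213, 0.162]), (212, [0.46, -0.213, 0.165])]
208 [(194, [0.42, -0.243, 0.153]), (195, [0.422, -0.241, 0.153]), (196, [0.424, -0.24, 0.153]), (210, [0.454, -0.216, 0.156]), (211, [0.456, -0.214, 0.155]), (212, [0.457, -0.212, 0.155])]
210 [(194, [0.42, -0.244, 0.146]), (195, [0.423, -0.243, 0.147]), (196, [0.422, -0.239, 0.144]), (210, [0.453, -0.216, 0.148]), (211, [0.457, -0.215, 0.15]), (212, [0.46, -0.214, 0.151])]
212 [(194, [0.419, -0.244, 0.138]), (195, [0.298, -0.159, 0.002]), (196, [0.424, -0.241, 0.139]), (210, [0.451, -0.215, 0.138]), (211, [0.457, -0.216, 0.143]), (212, [0.458, -0.214, 0.142])]
214 [(194, [0.304, -0.168, 0.003]), (195, [0.306, -0.165, 0.003]), (196, [0.308, -0.163, 0.002]), (210, [0.34, -0.132, 0.002]), (211, [0.343, -0.13, 0.002]), (212, [0.346, -0.128, 0.002])]
```

View pics/s2d.png

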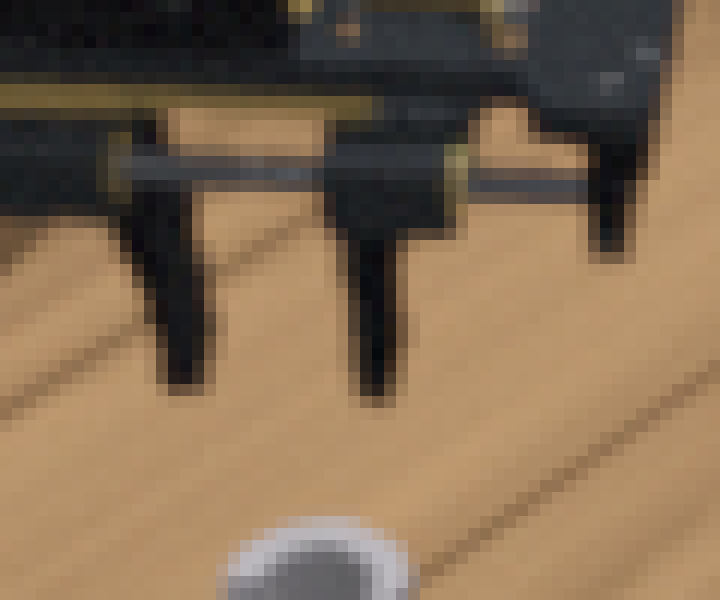

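Run:
```python
from wm import *
for n in ("s2","w2","w1"):
    p,d,m=load(n);K=np.array(m['mtx']);E=np.array(m['extrinsics'])
    for z in (.106,.138,.24):
        c=E[:3,:3]@np.array([.4318,-.2200,z])+E[:3,3];print(n,z,K[0,0]*c[0]/-c[2]+K[0,2],-K[1,1]*c[1]/-c[2]+K[1,2])
for i in range(2):
    from rig import robot;o=robot.get_obs();print(o['position'],o['q'],o['time'])
```

```text
s2 0.106 205.08649959651834 218.10056390856664
s2 0.138 203.9505913166488 209.75471471270623
s2 0.24 200.00818090952617 180.7886764249883
w2 0.106 275.4326613483245 236.84120363227294
w2 0.138 275.2501092618882 257.30713205053894
w2 0.24 273.6535151944453 436.30141546415194
w1 0.106 276.85599729314123 194.24947723429307
w1 0.138 276.86532718381716 201.47708992011425
w1 0.24 276.91417941585286 239.32158609430732
[ 0.43151416 -0.21984572  0.10623426] [-7.02453867e-01  4.79232085e-01  1.86842830e+00 -4.83755700e-06
  7.91132981e-01 -1.37356102e+00] 5.175
[ 0.43151416 -0.21984572  0.10623426] [-7.02453867e-01  4.79232085e-01  1.86842830e+00 -4.83755700e-06
  7.91132981e-01 -1.37356102e+00] 5.175
```

The jaws closed to 35 mm over the ring, which didn't move. The depth images put the fingertips at z≈0.136 while the state reports 0.107. The 7 N upward push fits tips riding on the ring's top, so the real tips are about 28 mm higher than reported. I'll open, go lower and check that.

>>> arm_command(targets=[[0,0,0,0,8.7],[0,0,0,0,8.7],[0,0,0,0,8.7],[0,0,0,0,8.7],[0,0,0,0,8.7]])

```text
time: 5.8
position: [0.4308, -0.2193, 0.1051]
tool_rot: [0.435, 0.9, 0.0, -0.0]
ft_force: [0.0, 0.1, -0.3]
grip_width: 0.0769
```

>>> arm_command(targets=[[0,0,0,0,8.7],[0,0,2,0,8.7],[0,0,4.5,0,8.7],[0,0,6.5,0,8.7],[0,0,7,0,8.7]])

```text
time: 6.42
position: [0.4302, -0.2189, 0.0343]
tool_rot: [0.435, 0.9, 0.0, -0.001]
ft_force: [0.2, -0.7, 0.2]
grip_width: 0.0871
```

>>> arm_command(targets=[[0,0,0,0,8.7]])

```text
time: 6.55
position: [0.4309, -0.2194, 0.0353]
tool_rot: [0.435, 0.9, 0.0, -0.0]
ft_force: [0.2, -0.3, 0.9]
grip_width: 0.0871
```

```bash
python3 look.py scene s3;python3 look.py wrist w3; python3 plan.py .4306 -.2195 .007 38.3;  python3 - <<'E'
from wm import *
p,d,m=load("s3")
cv2.imwrite("pics/s3c.png",cv2.resize(p[185:275,160:260,::-1],(660,600)))
p,d,m=load("w3");C=cloud(d,m);print(C[200:300:10,150],C[200:300:10,400])
E
```

```text
t 6.65 pos [ 0.4313 -0.2197  0.0359] psi 38.4 q6 -1.37 q1 -0.70 grip 0.0866 f [-0.  -0.2  0.2]
tool cm [ 0.07 -0.04  2.89] spin rad 0.003 rows>= 0.5
[[ 0.35453327 -0.26036601  0.00090193]
 [ 0.35847148 -0.26600898  0.00143502]
 [ 0.36236263 -0.27202819  0.00128144]
 [ 0.36646181 -0.27748991  0.00246789]
 [ 0.37032956 -0.28440829  0.00088101]
 [ 0.37453355 -0.28985505  0.00233485]
 [ 0.38355644 -0.24379181  0.09400899]
 [ 0.38801326 -0.21355154  0.15077175]
 [ 0.38949037 -0.21479969  0.15230317]
 [ 0.39093704 -0.21706432  0.15220501]] [[ 4.87337032e-01 -1.54740188e-01  9.82076873e-04]
 [ 4.91845975e-01 -1.59858923e-01  1.71486797e-03]
 [ 4.96754995e-01 -1.65011097e-01  1.68121068e-03]
 [ 5.01538754e-01 -1.70237021e-01  2.05395413e-03]
 [ 5.07142838e-01 -1.75576591e-01  9.44249771e-04]
 [ 5.12586357e-01 -1.81017860e-01  3.69643186e-04]
 [ 4.65348308e-01 -1.78699762e-01  9.40875885e-02]
 [ 4.34929193e-01 -1.75767634e-01  1.51593119e-01]
 [ 4.36580856e-01 -1.77631315e-01  1.51839109e-01]
 [ 4.38345767e-01 -1.79536518e-01  1.51931494e-01]]
```

View pics/s3c.png

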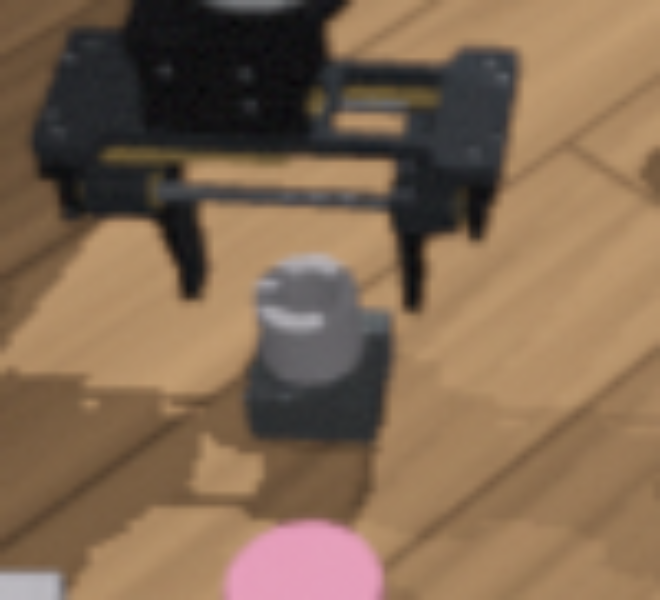

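View pics/w3.png

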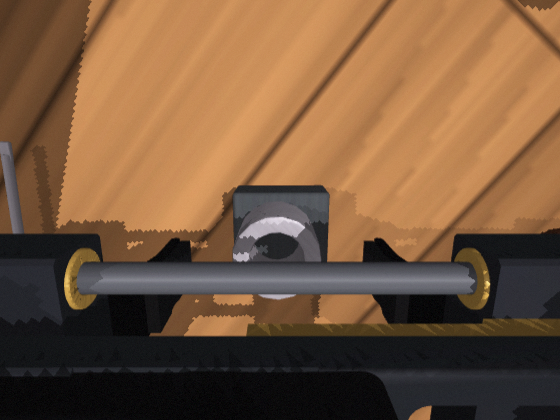

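>>> arm_command(targets=[[0,0,1.2,0,8.7],[0,0,2.4,0,8.7],[0,0,2.9,0,8.7],[0,0,2.9,0,6],[0,0,2.9,0,5]])

```text
time: 7.28
position: [0.4309, -0.2194, 0.0062]
tool_rot: [0.435, 0.9, -0.0, 0.0]
ft_force: [0.1, -0.3, -1.1]
grip_width: 0.0742
```

>>> arm_command(targets=[[0,0,0,0,3.5],[0,0,0,0,3.5],[0,0,0,0,3.5],[0,0,0,0,3.5],[0,0,0,0,3.5]])

```text
time: 7.9
position: [0.4309, -0.2194, 0.0064]
tool_rot: [0.435, 0.9, -0.0, 0.0]
ft_force: [0.7, -0.5, 2.8]
grip_width: 0.0448
```

>>> arm_command(targets=[[0,0,0,0,3.5],[0,0,-0.8,0,3.5],[0,0,-2.5,0,3.5],[0,0,-5,0,3.5],[0,0,-8,0,3.5]])

```text
time: 8.52
position: [0.43, -0.2187, 0.0866]
tool_rot: [0.435, 0.9, 0.0, -0.001]
ft_force: [0.0, 0.3, -2.8]
grip_width: 0.0452
```

>>> arm_command(targets=[[0,0,-1.5,0,3.5],[0,0,-2,0,3.5]])

```text
time: 8.78
position: [0.4309, -0.2193, 0.1071]
tool_rot: [0.435, 0.901, -0.0, 0.001]
ft_force: [-0.7, -0.3, -2.0]
grip_width: 0.0447
```

```bash
python3 look.py scene s4;python3 look.py wrist w4; python3 plan.py .6125 -.129 .11 38.3;  python3 - <<'E'
from wm import *
p,d,m=load("s4")
cv2.imwrite("pics/s4c.png",cv2.resize(p[170:290,140:300,::-1],(800,600)))
p,d,m=load("w4");measure(p,d,m,dict(post=(470,240,60,.004,.02,.010)))
E
```

```text
t 8.88 pos [ 0.4307 -0.2192  0.1064] psi 38.4 q6 -1.37 q1 -0.70 grip 0.0448 f [-0.  -0.2 -2.8]
tool cm [-4.24 19.84 -0.36] spin rad 0.003 rows>= 3.2
post rect [ 0.6026 -0.1103] wh [71.7 39.1] ang 0.329 centroid [ 0.6016 -0.1117] n 2231
```

View pics/s4c.png

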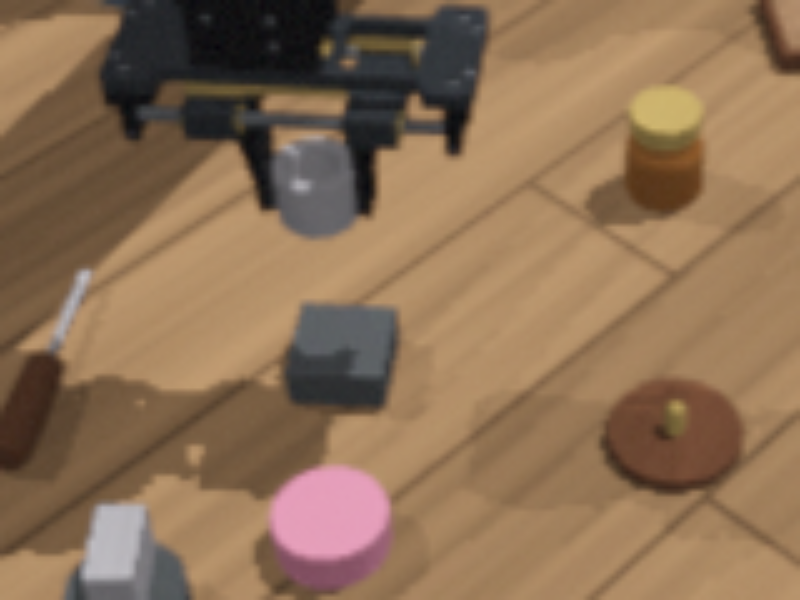

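View pics/w4.png

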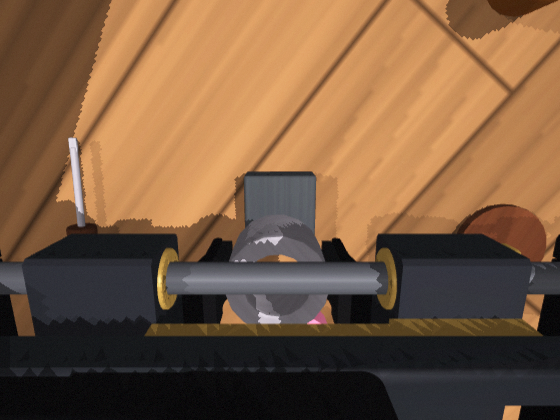

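>>> arm_command(targets=[[-1.5,3,0,0,3.5],[-4,8,0,0,3.5],[-6.5,13,0,0,3.5],[-9,18,0,0,3.5],[-10.2,19.9,0,0,3.5]])

```text
time: 9.5
position: [0.6526, -0.1741, 0.1044]
tool_rot: [0.434, 0.901, 0.0, -0.0]
ft_force: [-0.7, 0.4, -2.5]
grip_width: 0.0446
```

>>> arm_command(targets=[[0,0,0,0,3.5],[0,0,0,0,3.5]])

```text
time: 9.75
position: [0.6479, -0.175, 0.1046]
tool_rot: [0.435, 0.9, -0.0, -0.002]
ft_force: [-0.0, 0.8, -3.5]
grip_width: 0.0447
```

```bash
python3 look.py wrist w5; python3 plan.py .6125 -.129 .05 38.3
```

```text
t 9.80 pos [ 0.6479 -0.1753  0.105 ] psi 38.4 q6 -1.10 q1 -0.43 grip 0.0447 f [-0.4  0.2 -3.6]
tool cm [5.81 0.11 5.52] spin rad 0.002 rows>= 1.3
```

View pics/w5.png

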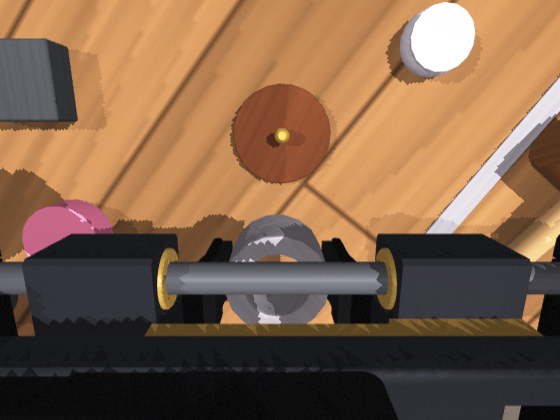

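Run:
```python
from wm import *
p,d,m=load("w5");measure(p,d,m,dict(post=(281,134,58,.005,.02,.010)))
h=cv2.cvtColor(p,cv2.COLOR_RGB2HSV)
s=np.s_[115:150,265:300];N=(h[s][...,0]>18)&(h[s][...,0]<35)&(h[s][...,2]>110);vv,uu=np.nonzero(N);print(len(uu),uu.mean()+265,vv.mean()+115,ray([[uu.mean()+265,vv.mean()+115]],.028,m))
```

```text
post rect [ 0.6162 -0.1274] wh [79.  78.5] ang 0.671 centroid [ 0.6156 -0.1263] n 7350
159 281.57232704402514 135.18867924528303 [[ 0.61519219 -0.12708803  0.028     ]]
```

```bash
python3 plan.py .6145 -.1275 .03 38.3
```

```text
t 9.80 pos [ 0.6479 -0.1753  0.105 ] psi 38.4 q6 -1.10 q1 -0.43 grip 0.0447 f [-0.4  0.2 -3.6]
tool cm [5.79 0.36 7.52] spin rad 0.002 rows>= 1.5
```

Ring underside is the reported z + 0.0217, so 0.03 leaves it at 0.052, which clears the post top at 0.030.

>>> arm_command(targets=[[1.5,0.1,1,0,3.5],[3.5,0.2,3,0,3.5],[5.3,0.3,5.5,0,3.5],[5.8,0.4,7.2,0,3.5],[5.8,0.4,7.5,0,3.5]])

```text
time: 10.42
position: [0.6147, -0.1271, 0.0302]
tool_rot: [0.435, 0.9, -0.0, -0.002]
ft_force: [-0.4, -0.9, -2.7]
grip_width: 0.0448
```

>>> arm_command(targets=[[0,0,0,0,3.5],[0,0,0,0,3.5]])

```text
time: 10.68
position: [0.6181, -0.1285, 0.0323]
tool_rot: [0.435, 0.9, 0.0, 0.001]
ft_force: [-0.7, 0.3, -3.3]
grip_width: 0.0448
```

```bash
python3 plan.py .6145 -.1275 -.0117 38.3; python3 look.py scene s5
python3 - <<'E'
from wm import *
p,d,m=load("s5")
cv2.imwrite("pics/s5c.png",cv2.resize(p[190:280,220:340,::-1],(800,600),interpolation=cv2.INTER_CUBIC))
E
```

```text
t 10.68 pos [ 0.6181 -0.1285  0.0323] psi 38.4 q6 -1.05 q1 -0.38 grip 0.0448 f [-0.7  0.3 -3.3]
tool cm [ 0.31 -0.22  4.4 ] spin rad 0.002 rows>= 0.7
```

View pics/s5c.png

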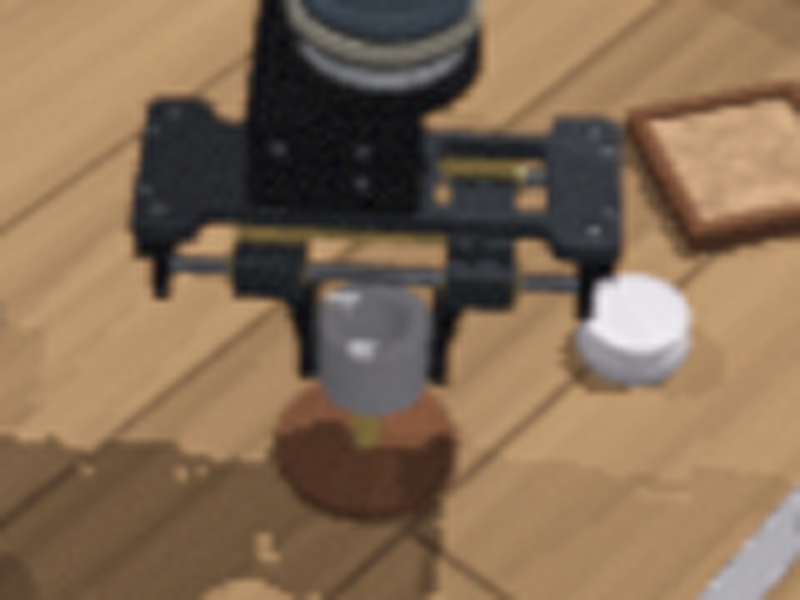

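>>> arm_command(targets=[[0.3,-0.2,0.5,0,3.5],[0.3,-0.2,0.5,0,3.5],[0.3,-0.2,0.5,0,3.5]])

```text
time: 11.1
position: [0.6137, -0.1265, 0.0262]
tool_rot: [0.435, 0.9, -0.0, -0.0]
ft_force: [-0.5, -0.1, -3.6]
grip_width: 0.0446
```

```bash
python3 plan.py .6145 -.1275 -.0117 38.3
```

```text
t 11.10 pos [ 0.6137 -0.1265  0.0262] psi 38.4 q6 -1.05 q1 -0.38 grip 0.0446 f [-0.5 -0.1 -3.6]
tool cm [-0.13 -0.    3.79] spin rad 0.003 rows>= 0.6
```

>>> arm_command(targets=[[0,0,1,0,3.5],[0,0,2,0,3.5],[0,0,2.8,0,3.5],[0,0,3.3,0,3.5],[0,0,3.5,0,3.5]])

```text
time: 11.72
position: [0.6136, -0.1264, -0.0093]
tool_rot: [0.435, 0.9, -0.0, -0.0]
ft_force: [-1.1, 0.1, -3.0]
grip_width: 0.045
```

>>> arm_command(targets=[[0,0,0,0,3.5],[0,0,0.1,0,3.5],[0,0,0.2,0,3.5]])

```text
time: 12.1
position: [0.614, -0.1266, -0.0105]
tool_rot: [0.435, 0.9, 0.0, 0.0]
ft_force: [0.6, 0.4, -2.6]
grip_width: 0.0445
```

```bash
python3 plan.py .6145 -.1275 -.0117 38.3
```

```text
t 12.10 pos [ 0.614  -0.1266 -0.0105] psi 38.4 q6 -1.05 q1 -0.38 grip 0.0445 f [ 0.6  0.4 -2.6]
tool cm [-0.1  -0.02  0.12] spin rad 0.003 rows>= 0.0
```

>>> arm_command(targets=[[0,0,0.1,0,3.5],[0,0,0.1,0,3.5]])

```text
time: 12.35
position: [0.6139, -0.1265, -0.0115]
tool_rot: [0.435, 0.901, 0.0, 0.0]
ft_force: [-0.1, 0.0, -1.3]
grip_width: 0.0443
```

>>> arm_command(targets=[[0,0,0.1,0,3.5],[0,0,0.1,0,3.5]])

```text
time: 12.6
position: [0.6139, -0.1265, -0.0115]
tool_rot: [0.435, 0.901, -0.0, 0.0]
ft_force: [-2.0, -0.2, 5.9]
grip_width: 0.0447
```

>>> arm_command(targets=[[0,0,0,0,5],[0,0,0,0,6.5],[0,0,0,0,6.5],[0,0,-0.5,0,6.5],[0,0,-2,0,6.5]])

```text
time: 13.22
position: [0.6131, -0.1262, 0.0071]
tool_rot: [0.435, 0.9, -0.0, -0.001]
ft_force: [0.5, 0.4, 0.0]
grip_width: 0.065
```

>>> arm_command(targets=[[0,0,-3,0,8],[0,0,-6,0,8],[0,0,-9,0,8]])

```text
time: 13.6
position: [0.614, -0.1266, 0.0994]
tool_rot: [0.435, 0.901, 0.0, 0.001]
ft_force: [-1.1, -0.1, -0.1]
grip_width: 0.0791
```

```bash
python3 plan.py .4344 -.2195 .10 38.3;python3 look.py scene s6;python3 look.py top t6
python3 - <<'E'
from wm import *
p,d,m=load("s6")
cv2.imwrite("pics/s6c.png",cv2.resize(p[170:290,180:340,::-1],(800,600),interpolation=cv2.INTER_CUBIC))
E
```

```text
t 13.60 pos [ 0.614  -0.1266  0.0994] psi 38.4 q6 -1.05 q1 -0.38 grip 0.0791 f [-1.1 -0.1 -0.1]
tool cm [  3.89 -19.85  -0.08] spin rad 0.003 rows>= 3.2
```

View pics/s6c.png

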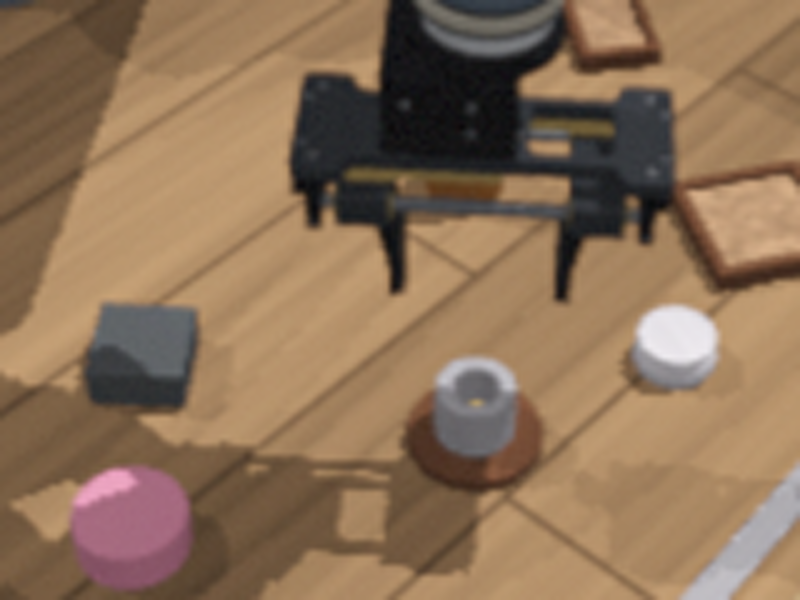

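>>> arm_command(targets=[[-0.3,-4,0,0,8.7],[-0.8,-9,0,0,8.7],[-1.3,-14,0,0,8.7],[-1.8,-18,0,0,8.7],[-2,-19.8,0,0,8.7]])

```text
time: 14.32
position: [0.4696, -0.2663, 0.097]
tool_rot: [0.436, 0.9, 0.0, -0.0]
ft_force: [0.1, -0.3, -0.2]
grip_width: 0.0869
```

>>> arm_command(targets=[[0,0,0,0,8.7],[0,0,0,0,8.7],[0,0,0,0,8.7]])

```text
time: 14.7
position: [0.472, -0.2643, 0.0972]
tool_rot: [0.434, 0.901, 0.0, 0.0]
ft_force: [0.0, 0.2, -0.2]
grip_width: 0.087
```

```bash
python3 look.py wrist w7;  python3 - <<'E'
from wm import *
p,d,m=load("w7");h=cv2.cvtColor(p,cv2.COLOR_RGB2HSV)
C=cloud(d,m);v,u=np.nonzero((abs(C[...,2]-.028)<.006)&(h[...,1]<70)&(np.arange(420)[:,None]<225))
u,v=int(np.median(u)),int(np.median(v));print(u,v)
r=measure(p,d,m,dict(sq=(u,v,60,.02,.04,.028)))
E
python3 plan.py .434 -.2195 .10 38.3
```

```text
281 139
sq rect [ 0.4345 -0.2192] wh [57.8 56.8] ang 0.674 centroid [ 0.4341 -0.2187] n 6121
t 14.75 pos [ 0.4719 -0.2644  0.0972] psi 38.5 q6 -1.39 q1 -0.72 grip 0.0874 f [-0.4 -0.1  0.8]
tool cm [ 5.87 -0.17 -0.28] spin rad 0.004 rows>= 0.9
```

View pics/w7.png

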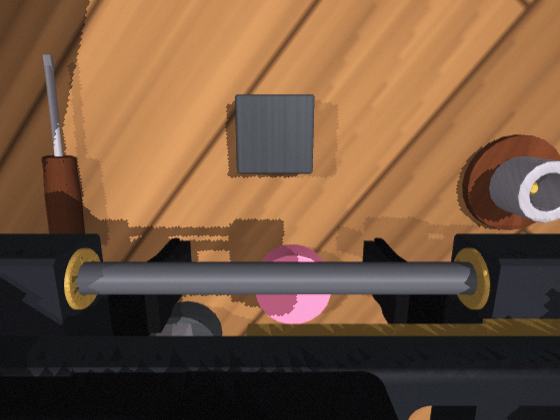

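>>> arm_command(targets=[[2.5,0,1,0,8.7],[5,-0.1,3,0,8.7],[5.9,-0.2,5,0,8.7],[5.9,-0.2,5.5,0,8.7],[5.9,-0.2,5.5,0,8.7]])

```text
time: 15.38
position: [0.4339, -0.2207, 0.0423]
tool_rot: [0.435, 0.901, -0.0, 0.001]
ft_force: [0.3, -0.8, 0.8]
grip_width: 0.087
```

>>> arm_command(targets=[[0,0,0,0,8.7],[0,0,0,0,8.7]])

```text
time: 15.62
position: [0.4337, -0.221, 0.0428]
tool_rot: [0.435, 0.9, -0.0, 0.001]
ft_force: [-0.4, 0.6, 0.4]
grip_width: 0.0872
```

```bash
python3 plan.py .4343 -.2192 -.0215 38.5
```

```text
t 15.62 pos [ 0.4337 -0.221   0.0428] psi 38.4 q6 -1.37 q1 -0.70 grip 0.0872 f [-0.4  0.6  0.4]
tool cm [0.11 0.16 6.43] spin rad -0.001 rows>= 1.0
```

>>> arm_command(targets=[[0.1,0.1,2.5,0,8.7],[0.1,0.1,5,0,8.7],[0.1,0.1,6.2,0,8.7],[0.1,0.1,6.4,0,8],[0.1,0.1,6.4,0,7]])

```text
time: 16.25
position: [0.4334, -0.2192, -0.0213]
tool_rot: [0.435, 0.9, -0.0, 0.0]
ft_force: [0.3, 0.4, -0.4]
grip_width: 0.0764
```

>>> arm_command(targets=[[0,0,0,0,5],[0,0,0,0,5],[0,0,0,0,5],[0,0,0,0,5]], newtons=45)

```text
time: 16.75
position: [0.4335, -0.2191, -0.0212]
tool_rot: [0.435, 0.9, -0.0, 0.001]
ft_force: [0.4, 0.9, 6.2]
grip_width: 0.0576
```

```bash
python3 plan.py .4343 -.2192 -.0215 38.5
```

```text
t 16.75 pos [ 0.4335 -0.2191 -0.0212] psi 38.4 q6 -1.37 q1 -0.70 grip 0.0576 f [0.4 0.9 6.2]
tool cm [-0.06  0.06  0.03] spin rad -0.001 rows>= 0.0
```

>>> arm_command(targets=[[0,0,0,0,5],[0,0,-0.8,0,5],[0,0,-2.5,0,5],[0,0,-5,0,5],[0,0,-8,0,5]])

```text
time: 17.38
position: [0.4315, -0.2178, 0.0579]
tool_rot: [0.435, 0.9, 0.0, -0.002]
ft_force: [0.4, -0.3, -6.4]
grip_width: 0.0577
```

>>> arm_command(targets=[[0,0,-3,0,5],[0,0,-4,0,5]])

```text
time: 17.62
position: [0.433, -0.2189, 0.0992]
tool_rot: [0.435, 0.901, -0.0, 0.0]
ft_force: [-0.4, 0.5, -6.8]
grip_width: 0.0579
```

```bash
python3 look.py scene s8
python3 - <<'E'
from wm import *
p,d,m=load("s8")
cv2.imwrite("pics/s8c.png",cv2.resize(p[170:290,140:300,::-1],(800,600),interpolation=cv2.INTER_CUBIC))
E
python3 plan.py .675 .062 .10 56.2
```

```text
t 17.68 pos [ 0.4331 -0.219   0.0995] psi 38.5 q6 -1.37 q1 -0.70 grip 0.0578 f [-0.   0.3 -6.9]
tool cm [ 6.96 36.42 -0.05] spin rad -0.31 rows>= 5.9
```

View pics/s8c.png

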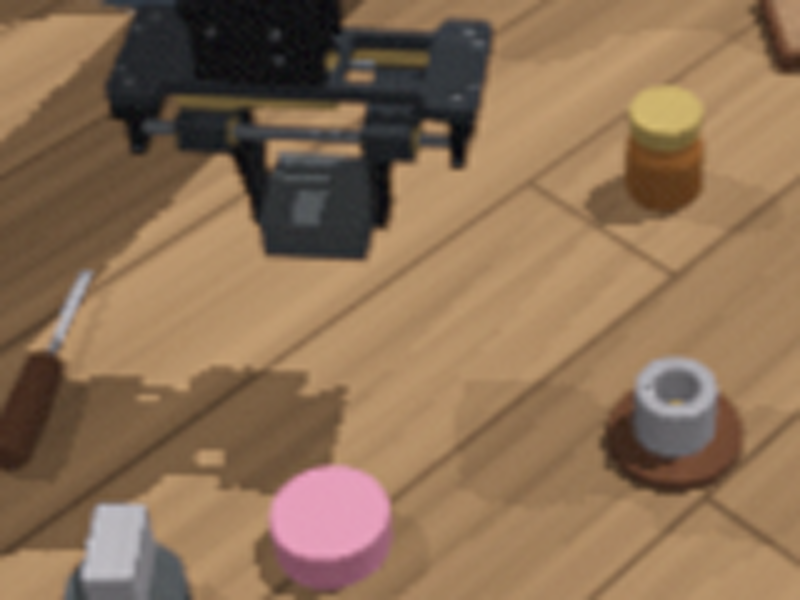

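```bash
python3 look.py wrist w8;python3 - <<'E'
from wm import *
for n in ("w8","s8"):
    p,d,m=load(n);C=cloud(d,m)
    Pm=(abs(C[...,0]-.433)<.04)&(abs(C[...,1]+.219)<.04)&(C[...,2]>.11)&(C[...,2]<.16)
    M=Pm.astype(np.uint8);v,u=np.nonzero(M);print(n,len(u),u.min(),u.max(),v.min(),v.max())
    t=np.array([-.62,.785]);a=(C[Pm][:,:2]-[.433,-.219])@t;b=(C[Pm][:,:2]-[.433,-.219])@np.array([.785,.62])
    z=C[Pm][:,2]
    for lo in np.arange(-.035,.035,.007):
        k=(a>lo)&(a<lo+.007)&(abs(b)<.02)
        if k.sum()>3: print(round(lo+.0035,4),k.sum(),np.round(np.percentile(z[k],[10,50,90]),4))
E
```

```text
w8 12350 182 370 202 323
-0.0245 523 [0.1493 0.15   0.1507]
-0.0175 1191 [0.1493 0.15   0.1508]
-0.0105 887 [0.1493 0.1501 0.1508]
0.0035 50 [0.1488 0.1495 0.1499]
0.0105 1336 [0.1493 0.15   0.1508]
0.0175 1391 [0.1493 0.15   0.1508]
0.0245 2402 [0.1321 0.1493 0.1505]
0.0315 175 [0.1269 0.1376 0.1481]
s8 500 189 218 200 221
-0.0315 104 [0.1265 0.1374 0.1493]
-0.0245 33 [0.1388 0.1492 0.1518]
-0.0175 27 [0.1479 0.1497 0.1521]
-0.0105 27 [0.1481 0.1496 0.151 ]
-0.0035 27 [0.1484 0.1501 0.1516]
0.0035 25 [0.1493 0.1503 0.152 ]
0.0105 24 [0.1484 0.1499 0.1528]
0.0175 24 [0.148  0.1502 0.1518]
0.0245 20 [0.1481 0.1498 0.1509]
```

View pics/w8.png

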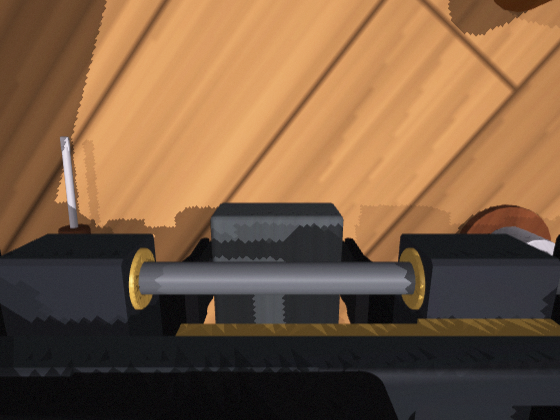

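```bash
python3 plan.py .682 .088 .10 56.2
```

```text
t 17.73 pos [ 0.4329 -0.2188  0.0985] psi 38.4 q6 -1.37 q1 -0.70 grip 0.0575 f [ 0.3  0.6 -7.7]
tool cm [ 8.54 38.59 -0.15] spin rad -0.31 rows>= 6.3
```

>>> arm_command(targets=[[0.5,2.5,0,-0.03,5],[1.4,6.5,0,-0.07,5],[2.5,11.5,0,-0.11,5],[3.7,16.5,0,-0.15,5],[4.8,21.5,0,-0.19,5]])

```text
time: 18.35
position: [0.5706, -0.0459, 0.0958]
tool_rot: [0.347, 0.938, -0.0, -0.002]
ft_force: [0.5, -0.7, -7.4]
grip_width: 0.0577
```

```bash
python3 plan.py .682 .088 .10 56.2
```

```text
t 18.35 pos [ 0.5706 -0.0459  0.0958] psi 49.4 q6 -1.14 q1 -0.28 grip 0.0577 f [ 0.5 -0.7 -7.4]
tool cm [ 0.26 17.41 -0.46] spin rad -0.119 rows>= 2.8
```

>>> arm_command(targets=[[0,5,-0.1,-0.04,5],[0.1,10,-0.2,-0.07,5],[0.2,14,-0.3,-0.1,5],[0.3,16.5,-0.4,-0.12,5],[0.3,17.3,-0.4,-0.12,5]])

```text
time: 18.98
position: [0.6808, 0.087, 0.0991]
tool_rot: [0.29, 0.957, -0.001, -0.002]
ft_force: [-0.8, -0.5, -7.6]
grip_width: 0.0571
```

>>> arm_command(targets=[[0,0,0,0,5],[0,0,0,0,5],[0,0,0,0,5]])

```text
time: 19.35
position: [0.6814, 0.0844, 0.1021]
tool_rot: [0.291, 0.957, -0.0, -0.0]
ft_force: [0.3, 0.2, -7.3]
grip_width: 0.0579
```

```bash
python3 look.py wrist w9; python3 plan.py .632 .123 .03 56.2
```

```text
t 19.40 pos [0.6816 0.0846 0.1023] psi 56.1 q6 -1.02 q1 -0.04 grip 0.0576 f [-0.3 -0.4 -7.6]
tool cm [6.26 0.43 7.23] spin rad -0.001 rows>= 1.5
```

View pics/w9.png

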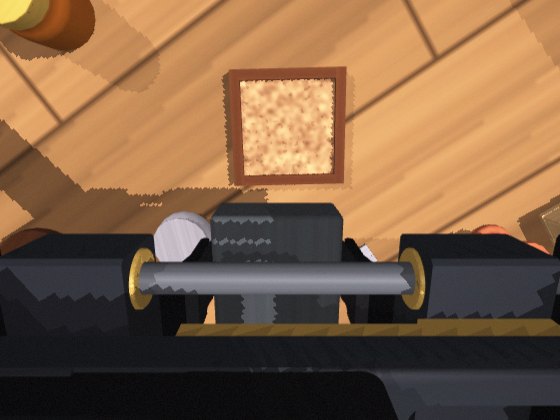

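Run:
```python
from wm import *
p,d,m=load("w9");measure(p,d,m,dict(tr=(287,126,68,.008,.03,.014)))
h=cv2.cvtColor(p,cv2.COLOR_RGB2HSV)
N=np.zeros(d.shape,np.uint8);s=np.s_[72:182,235:340];N[s]=h[s][...,2]>175
N=cv2.morphologyEx(N,cv2.MORPH_CLOSE,np.ones((5,5)));N=cv2.morphologyEx(N,cv2.MORPH_OPEN,np.ones((5,5)));print(rect(N,.010,m))
```

```text
tr rect [0.6355 0.1274] wh [90.5 90.6] ang 1.005 centroid [0.634  0.1284] n 13274
(array([0.63446545, 0.12692127]), (74.0219497680664, 74.6478500366211), np.float64(1.0069325528854172), array([0.6335188 , 0.12668571]))
```

```bash
python3 plan.py .6345 .1262 .02 57.3
```

```text
t 19.40 pos [0.6816 0.0846 0.1023] psi 56.1 q6 -1.02 q1 -0.04 grip 0.0576 f [-0.3 -0.4 -7.6]
tool cm [6.23 0.84 8.23] spin rad -0.02 rows>= 1.7
```

>>> arm_command(targets=[[2,0.3,1,-0.02,5],[4.2,0.6,3,-0.02,5],[5.8,0.8,5.5,-0.02,5],[6.2,0.8,7.5,-0.02,5],[6.2,0.8,7.5,-0.02,5]])

```text
time: 20.02
position: [0.633, 0.1265, 0.0259]
tool_rot: [0.281, 0.96, -0.001, -0.002]
ft_force: [0.1, 0.1, -7.0]
grip_width: 0.0578
```

>>> arm_command(targets=[[0,0,0,0,5],[0,0,0,0,5],[0,0,0,0,5]])

```text
time: 20.4
position: [0.6359, 0.1265, 0.0282]
tool_rot: [0.281, 0.96, 0.0, 0.001]
ft_force: [-0.7, -0.1, -7.3]
grip_width: 0.0579
```

```bash
python3 plan.py .6345 .1262 -.0112 57.3
```

```text
t 20.40 pos [0.6359 0.1265 0.0282] psi 57.3 q6 -0.98 q1 0.02 grip 0.0579 f [-0.7 -0.1 -7.3]
tool cm [ 0.11 -0.1   3.94] spin rad 0.001 rows>= 0.6
```

>>> arm_command(targets=[[0.1,-0.1,1,0,5],[0.1,-0.1,2,0,5],[0.1,-0.1,2.9,0,5],[0.1,-0.1,3.4,0,5],[0.1,-0.1,3.6,0,5]])

```text
time: 21.02
position: [0.6334, 0.1264, -0.0095]
tool_rot: [0.281, 0.96, -0.0, -0.0]
ft_force: [-0.3, -0.1, -6.6]
grip_width: 0.0576
```

>>> arm_command(targets=[[0,0,0.1,0,5],[0,0,0.2,0,5],[0,0,0.2,0,5]])

```text
time: 21.4
position: [0.6337, 0.1264, -0.0105]
tool_rot: [0.281, 0.96, 0.0, 0.0]
ft_force: [0.5, 0.6, -7.1]
grip_width: 0.0574
```

```bash
python3 plan.py .6345 .1262 -.0112 57.3;python3 look.py scene s9
python3 - <<'E'
from wm import *
p,d,m=load("s9")
cv2.imwrite("pics/s9c.png",cv2.resize(p[150:250,270:400,::-1],(780,600),interpolation=cv2.INTER_CUBIC))
E
```

```text
t 21.40 pos [ 0.6337  0.1264 -0.0105] psi 57.4 q6 -0.98 q1 0.02 grip 0.0574 f [ 0.5  0.6 -7.1]
tool cm [-0.07  0.03  0.07] spin rad 0.001 rows>= 0.0
```

View pics/s9c.png

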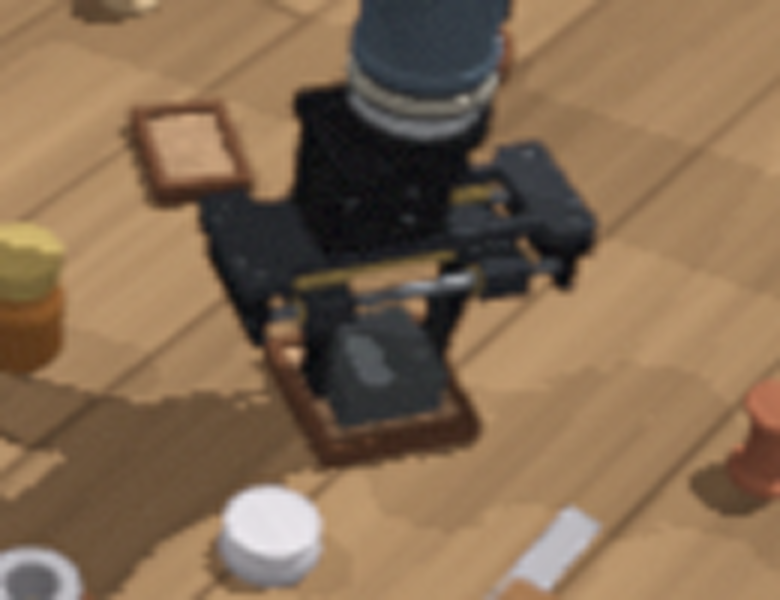

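>>> arm_command(targets=[[0,0,0.1,0,5],[0,0,0.1,0,5]])

```text
time: 21.7
position: [0.6339, 0.1264, -0.0111]
tool_rot: [0.281, 0.96, 0.0, 0.0]
ft_force: [-0.9, -0.5, -2.7]
grip_width: 0.0576
```

>>> arm_command(targets=[[0,0,0.1,0,5],[0,0,0.1,0,5]])

```text
time: 21.95
position: [0.6339, 0.1264, -0.0111]
tool_rot: [0.281, 0.96, 0.0, 0.0]
ft_force: [-3.3, 0.5, 5.5]
grip_width: 0.0571
```

Contact: the block is down on the cork. I'll release it and rise.

>>> arm_command(targets=[[0,0,0,0,6.5],[0,0,0,0,7.5],[0,0,0,0,7.5],[0,0,-0.5,0,7.5],[0,0,-2.5,0,7.5]])

```text
time: 22.58
position: [0.6325, 0.1263, 0.0119]
tool_rot: [0.281, 0.96, -0.0, -0.001]
ft_force: [0.8, -0.2, -0.1]
grip_width: 0.0748
```

>>> arm_command(targets=[[0,0,-4,0,8],[0,0,-8,0,8],[0,0,-12,0,8]])

```text
time: 22.95
position: [0.6339, 0.1264, 0.1351]
tool_rot: [0.281, 0.96, 0.0, 0.001]
ft_force: [0.1, -0.9, 0.7]
grip_width: 0.0796
```

```bash
python3 plan.py .4808 -.412 .13 43.6;python3 look.py wrist w10; python3 look.py scene s10
python3 - <<'E'
from wm import *
p,d,m=load("s10")
cv2.imwrite("pics/s10c.png",cv2.resize(p[150:250,270:400,::-1],(780,600),interpolation=cv2.INTER_CUBIC))
C=cloud(d,m);h=cv2.cvtColor(p,cv2.COLOR_RGB2HSV)
k=(abs(C[...,0]-.634)<.03)&(abs(C[...,1]-.126)<.03)&(h[...,1]<80)&(C[...,2]>.034)&(C[...,2]<.043);print(k.sum(),np.percentile(C[k][:,2],[5,50,95]))
E
```

```text
t 22.95 pos [0.6339 0.1264 0.1351] psi 57.4 q6 -0.98 q1 0.02 grip 0.0796 f [ 0.1 -0.9  0.7]
tool cm [-16.16 -53.59   0.48] spin rad 0.24 rows>= 9.0
198 [0.03608799 0.03964333 0.04249641]
```

View pics/s10c.png

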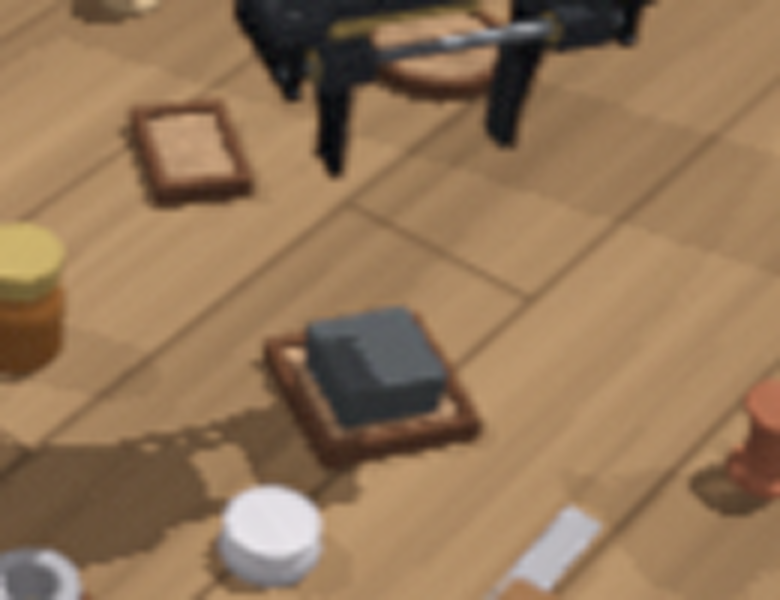

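```bash
python3 plan.py .522 -.455 .13 43.6
```

```text
t 23.05 pos [0.6379 0.1266 0.1393] psi 57.4 q6 -0.98 q1 0.02 grip 0.0800 f [0.4 0.6 0.1]
tool cm [-21.6  -55.24   0.77] spin rad 0.24 rows>= 9.5
```

>>> arm_command(targets=[[-1.5,-4,0,0.03,8.7],[-3.6,-9.5,0,0.06,8.7],[-5.8,-15,0,0.09,8.7],[-8,-20.5,0,0.12,8.7],[-10.2,-26,0,0.15,8.7]])

```text
time: 23.68
position: [0.5786, -0.1493, 0.1328]
tool_rot: [0.353, 0.936, 0.0, 0.0]
ft_force: [0.3, -0.7, 0.3]
grip_width: 0.0869
```

```bash
python3 plan.py .522 -.455 .12 43.6
```

```text
t 23.68 pos [ 0.5786 -0.1493  0.1328] psi 48.7 q6 -1.29 q1 -0.44 grip 0.0869 f [ 0.3 -0.7  0.3]
tool cm [-15.92 -26.71   1.28] spin rad 0.089 rows>= 5.0
```

>>> arm_command(targets=[[-3.2,-5.3,0.2,0.02,8.7],[-6.4,-10.6,0.4,0.04,8.7],[-9.6,-15.9,0.6,0.06,8.7],[-12.8,-21.2,0.9,0.08,8.7],[-15.5,-26,1.2,0.09,8.7]])

```text
time: 24.3
position: [0.5237, -0.4476, 0.1207]
tool_rot: [0.394, 0.919, -0.0, 0.0]
ft_force: [0.3, -0.1, -0.3]
grip_width: 0.0871
```

>>> arm_command(targets=[[0,0,0,0,8.7],[0,0,0,0,8.7],[0,0,0,0,8.7]])

```text
time: 24.68
position: [0.5247, -0.4432, 0.1204]
tool_rot: [0.393, 0.919, 0.0, -0.0]
ft_force: [0.3, 0.4, 0.2]
grip_width: 0.0872
```

```bash
python3 look.py wrist w11; python3 plan.py .4808 -.412 .04 43.6;python3 look.py wrist w11b
```

```text
t 24.73 pos [ 0.5249 -0.4433  0.1205] psi 43.7 q6 -1.63 q1 -0.86 grip 0.0873 f [-0.4 -0.3  0.1]
tool cm [ 5.31 -1.03  8.05] spin rad 0.002 rows>= 1.6
```

View pics/w11b.png

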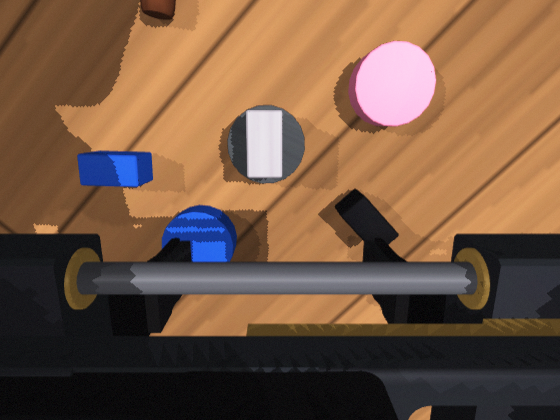

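Run:
```python
from wm import *
for n in ("w11","w11b"):
    p,d,m=load(n);measure(p,d,m,dict(bar=(264,144,45,.046,.09,.064),puck=(264,144,50,.015,.04,.028)))
    h=cv2.cvtColor(p,cv2.COLOR_RGB2HSV);N=np.zeros(d.shape,np.uint8);s=np.s_[100:190,225:305];N[s]=(h[s][...,2]>170)&(h[s][...,1]<60);print(rect(N,.064,m))
```

```text
bar rect [ 0.4828 -0.4117] wh [25.9 47.2] ang 0.767 centroid [ 0.4825 -0.4111] n 2477
puck rect [ 0.4843 -0.4132] wh [63.1 62. ] ang 0.764 centroid [ 0.4853 -0.4121] n 2303
(array([ 0.48297348, -0.41193124]), (24.60992431640625, 46.4122200012207), np.float64(0.7635103747673868), array([ 0.48270562, -0.41135838]))
bar rect [ 0.4829 -0.4118] wh [25.9 47.1] ang 0.764 centroid [ 0.4825 -0.4113] n 2457
puck rect [ 0.4845 -0.4133] wh [63.1 62. ] ang 0.764 centroid [ 0.4853 -0.4121] n 2327
(array([ 0.48264661, -0.41153574]), (24.66301918029785, 46.3622932434082), np.float64(0.7638145743429011), array([ 0.48271741, -0.41130134]))
```

```bash
python3 plan.py .4827 -.4115 .0075 43.8
```

```text
t 24.77 pos [ 0.525  -0.4435  0.1205] psi 43.7 q6 -1.63 q1 -0.86 grip 0.0871 f [-0.7  0.3 -0.3]
tool cm [ 5.23 -0.85 11.31] spin rad -0.001 rows>= 2.0
```

>>> arm_command(targets=[[2.5,-0.4,0,0,8.7],[4.6,-0.8,1,0,8.7],[5.2,-0.8,2.5,0,8.7],[5.2,-0.8,3.5,0,8.7],[5.2,-0.8,3.5,0,8.7]])

```text
time: 25.4
position: [0.483, -0.4125, 0.0847]
tool_rot: [0.394, 0.919, 0.0, -0.0]
ft_force: [0.6, -0.4, 0.4]
grip_width: 0.0871
```

>>> arm_command(targets=[[0,0,0,0,8.7],[0,0,0,0,8.7],[0,0,0,0,8.7]])

```text
time: 25.78
position: [0.483, -0.4134, 0.0856]
tool_rot: [0.394, 0.919, -0.0, 0.0]
ft_force: [0.4, -0.5, 1.0]
grip_width: 0.087
```

```bash
python3 plan.py .4827 -.4115 .0075 43.8
```

```text
t 25.77 pos [ 0.483  -0.4134  0.0856] psi 43.6 q6 -1.64 q1 -0.88 grip 0.0870 f [ 0.4 -0.5  1. ]
tool cm [0.17 0.11 7.81] spin rad -0.004 rows>= 1.3
```

>>> arm_command(targets=[[0.2,0.1,3,0,8.7],[0.2,0.1,6,0,8.7],[0.2,0.1,7.6,0,8.7],[0.2,0.1,7.8,0,8],[0.2,0.1,7.8,0,7]], newtons=30)

```text
time: 26.4
position: [0.4825, -0.4116, 0.0079]
tool_rot: [0.394, 0.919, -0.0, 0.001]
ft_force: [0.7, -0.1, 0.6]
grip_width: 0.0766
```

```bash
python3 plan.py .4827 -.4115 .0075 43.8
```

```text
t 26.40 pos [ 0.4825 -0.4116  0.0079] psi 43.6 q6 -1.64 q1 -0.88 grip 0.0766 f [ 0.7 -0.1  0.6]
tool cm [-0.    0.02  0.04] spin rad -0.004 rows>= 0.0
```

>>> arm_command(targets=[[0,0,0,0,4.5],[0,0,0,0,3],[0,0,0,0,3],[0,0,0,0,3],[0,0,0,0,3]])

```text
time: 27.02
position: [0.4821, -0.411, 0.0073]
tool_rot: [0.394, 0.919, -0.0, 0.0]
ft_force: [0.2, 0.1, 0.4]
grip_width: 0.0322
```

>>> arm_command(targets=[[0,0,0,0,2],[0,0,0,0,1.8],[0,0,0,0,1.8],[0,0,0,0,1.8]])

```text
time: 27.52
position: [0.482, -0.411, 0.0072]
tool_rot: [0.394, 0.919, -0.0, -0.0]
ft_force: [-0.4, -1.1, -0.3]
grip_width: 0.0259
```

Gripped at 26 mm. Lifting.

>>> arm_command(targets=[[0,0,0,0,1.8],[0,0,-0.8,0,1.8],[0,0,-2.5,0,1.8],[0,0,-5,0,1.8],[0,0,-8,0,1.8]])

```text
time: 28.15
position: [0.4818, -0.4106, 0.0885]
tool_rot: [0.394, 0.919, 0.0, -0.0]
ft_force: [0.3, 0.7, -3.1]
grip_width: 0.026
```

>>> arm_command(targets=[[0,0,-3,0,1.8],[0,0,-4,0,1.8]])

```text
time: 28.4
position: [0.4831, -0.4121, 0.1304]
tool_rot: [0.394, 0.919, -0.001, 0.002]
ft_force: [-0.5, 0.1, -2.5]
grip_width: 0.026
```

```bash
python3 look.py scene s12
python3 - <<'E'
from wm import *
p,d,m=load("s12")
cv2.imwrite("pics/s12c.png",cv2.resize(p[200:335,80:260,::-1],(800,600),interpolation=cv2.INTER_CUBIC))
E
python3 plan.py .49 .0 .14 52.2
```

```text
t 28.45 pos [ 0.4831 -0.412   0.1305] psi 43.6 q6 -1.64 q1 -0.88 grip 0.0258 f [-0.2 -0.8 -2.9]
tool cm [29.35 28.92 -1.11] spin rad -0.15 rows>= 6.6
```

View pics/s12c.png

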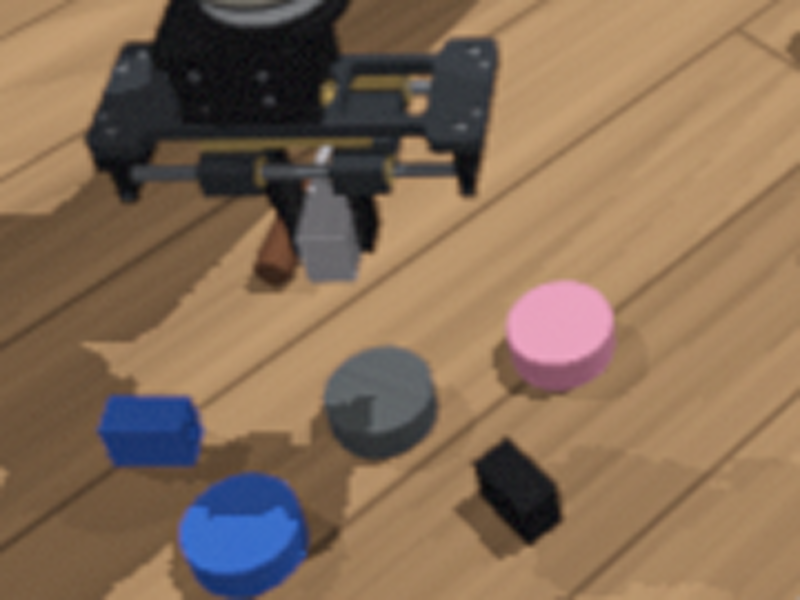

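```bash
python3 plan.py .484 .182 .14 52.2
```

```text
t 28.45 pos [ 0.4831 -0.412   0.1305] psi 43.6 q6 -1.64 q1 -0.88 grip 0.0258 f [-0.2 -0.8 -2.9]
tool cm [42.94 41.04 -1.18] spin rad -0.15 rows>= 9.5
```

>>> arm_command(targets=[[2,1.9,-0.2,-0.02,1.8],[5.5,5.2,-0.4,-0.04,1.8],[9.3,8.9,-0.6,-0.06,1.8],[13.2,12.6,-0.8,-0.08,1.8],[17.1,16.4,-1,-0.1,1.8]])

```text
time: 29.08
position: [0.4821, -0.1721, 0.1365]
tool_rot: [0.348, 0.938, 0.0, -0.001]
ft_force: [0.1, -0.5, -3.2]
grip_width: 0.0256
```

```bash
python3 plan.py .484 .182 .14 52.2
```

```text
t 29.07 pos [ 0.4821 -0.1721  0.1365] psi 49.3 q6 -1.42 q1 -0.56 grip 0.0256 f [ 0.1 -0.5 -3.2]
tool cm [22.93 26.98 -0.31] spin rad -0.05 rows>= 5.7
```

>>> arm_command(targets=[[3.5,4.1,0,-0.01,1.8],[7,8.2,0,-0.02,1.8],[10.5,12.3,0,-0.03,1.8],[14,16.4,0,-0.04,1.8],[17.5,20.5,0,-0.05,1.8]])

```text
time: 29.7
position: [0.483, 0.0972, 0.1366]
tool_rot: [0.324, 0.946, -0.0, -0.001]
ft_force: [1.8, 0.4, -3.6]
grip_width: 0.0258
```

```bash
python3 plan.py .484 .182 .10 52.2
```

```text
t 29.70 pos [0.483  0.0972 0.1366] psi 52.2 q6 -0.94 q1 -0.03 grip 0.0258 f [ 1.8  0.4 -3.6]
tool cm [5.11 6.77 3.67] spin rad 0.0 rows>= 1.5
```

>>> arm_command(targets=[[2.5,3.3,0.8,0,1.8],[4.2,5.6,2,0,1.8],[5,6.6,3,0,1.8],[5,6.6,3.4,0,1.8],[5,6.6,3.4,0,1.8]])

```text
time: 30.32
position: [0.4844, 0.1772, 0.1028]
tool_rot: [0.324, 0.946, -0.001, -0.001]
ft_force: [-0.2, -0.1, -2.8]
grip_width: 0.0255
```

>>> arm_command(targets=[[0,0,0,0,1.8],[0,0,0,0,1.8]])

```text
time: 30.58
position: [0.4852, 0.1775, 0.1036]
tool_rot: [0.325, 0.946, 0.0, 0.0]
ft_force: [0.4, -0.3, -3.7]
grip_width: 0.0256
```

```bash
python3 look.py wrist w13; python3 plan.py .4327 .2185 .02 52.2
```

```text
t 30.62 pos [0.4851 0.1777 0.1036] psi 52.1 q6 -0.78 q1 0.13 grip 0.0255 f [ 0.2  0.1 -3.4]
tool cm [6.64 0.   8.36] spin rad -0.001 rows>= 1.7
```

View pics/w13.png

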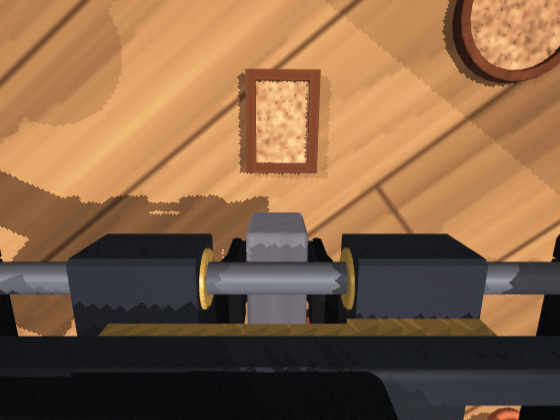

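```bash
python3 - <<'E'
from wm import *
p,d,m=load("w13");measure(p,d,m,dict(tr=(282,121,58,.008,.03,.014)))
h=cv2.cvtColor(p,cv2.COLOR_RGB2HSV)
N=np.zeros(d.shape,np.uint8);s=np.s_[72:170,250:314];N[s]=h[s][...,2]>175
N=cv2.morphologyEx(N,cv2.MORPH_CLOSE,np.ones((5,5)));N=cv2.morphologyEx(N,cv2.MORPH_OPEN,np.ones((5,5)));print(rect(N,.010,m))
E
python3 plan.py .4343 .2205 .02 53.3
```

```text
tr rect [0.4361 0.2226] wh [58.3 80.4] ang 0.903 centroid [0.435  0.2234] n 7619
(array([0.43490393, 0.22175534]), (40.45762252807617, 64.04728698730469), np.float64(0.8957508371177619), array([0.43422922, 0.22203689]))
t 30.62 pos [0.4851 0.1777 0.1036] psi 52.1 q6 -0.78 q1 0.13 grip 0.0255 f [ 0.2  0.1 -3.4]
tool cm [6.64 0.26 8.36] spin rad -0.02 rows>= 1.7
```

```bash
python3 plan.py .4345 .2212 .02 51.8
```

```text
t 30.62 pos [0.4851 0.1777 0.1036] psi 52.1 q6 -0.78 q1 0.13 grip 0.0255 f [ 0.2  0.1 -3.4]
tool cm [6.67 0.33 8.36] spin rad 0.006 rows>= 1.7
```

>>> arm_command(targets=[[2.2,0.1,1,0,1.8],[4.5,0.2,3,0,1.8],[6.2,0.3,5.5,0,1.8],[6.6,0.3,7.6,0,1.8],[6.6,0.3,7.6,0,1.8]])

```text
time: 31.25
position: [0.4333, 0.2209, 0.0264]
tool_rot: [0.324, 0.946, -0.001, -0.001]
ft_force: [0.7, -1.1, -3.7]
grip_width: 0.0257
```

>>> arm_command(targets=[[0,0,0,0,1.8],[0,0,0,0,1.8],[0,0,0,0,1.8]])

```text
time: 31.62
position: [0.4352, 0.2211, 0.028]
tool_rot: [0.324, 0.946, 0.0, 0.001]
ft_force: [0.5, 0.5, -3.7]
grip_width: 0.0258
```

```bash
python3 plan.py .4345 .2212 -.0105 51.8
```

```text
t 31.62 pos [0.4352 0.2211 0.028 ] psi 52.2 q6 -0.67 q1 0.24 grip 0.0258 f [ 0.5  0.5 -3.7]
tool cm [ 0.06 -0.04  3.85] spin rad 0.007 rows>= 0.6
```

>>> arm_command(targets=[[0.1,0,1,0,1.8],[0.1,0,2,0,1.8],[0.1,0,2.9,0,1.8],[0.1,0,3.4,0,1.8],[0.1,0,3.6,0,1.8]])

```text
time: 32.25
position: [0.4333, 0.2217, -0.0094]
tool_rot: [0.324, 0.946, -0.0, -0.0]
ft_force: [-0.8, 0.7, -2.3]
grip_width: 0.0258
```

>>> arm_command(targets=[[0,0,0.1,0,1.8],[0,0,0.2,0,1.8],[0,0,0.2,0,1.8]])

```text
time: 32.62
position: [0.4337, 0.2217, -0.0106]
tool_rot: [0.324, 0.946, 0.0, 0.0]
ft_force: [-0.6, 0.0, -3.0]
grip_width: 0.0258
```

>>> arm_command(targets=[[0,0,0.1,0,1.8],[0,0,0.1,0,1.8]])

```text
time: 32.88
position: [0.4338, 0.2218, -0.0108]
tool_rot: [0.324, 0.946, 0.0, 0.0]
ft_force: [-1.6, 0.0, 4.9]
grip_width: 0.0263
```

Contact at the expected height. Releasing.

>>> arm_command(targets=[[0,0,0,0,3.5],[0,0,0,0,4.5],[0,0,0,0,4.5],[0,0,-0.5,0,4.5],[0,0,-2.5,0,4.5]])

```text
time: 33.5
position: [0.4328, 0.2215, 0.0129]
tool_rot: [0.324, 0.946, -0.001, -0.001]
ft_force: [0.2, -0.2, -0.3]
grip_width: 0.0446
```

>>> arm_command(targets=[[0,0,-4,0,8],[0,0,-8,0,8],[0,0,-12,0,8]])

```text
time: 33.88
position: [0.4333, 0.2216, 0.1347]
tool_rot: [0.324, 0.946, -0.0, -0.0]
ft_force: [1.0, 0.6, -0.7]
grip_width: 0.0673
```

```bash
python3 plan.py .525 -.455 .13 43.6; python3 look.py scene s14
python3 - <<'E'
from wm import *
p,d,m=load("s14")
cv2.imwrite("pics/s14c.png",cv2.resize(p[120:220,240:370,::-1],(780,600),interpolation=cv2.INTER_CUBIC))
E
```

```text
t 33.88 pos [0.4333 0.2216 0.1347] psi 52.2 q6 -0.67 q1 0.24 grip 0.0673 f [ 1.   0.6 -0.7]
tool cm [-48.72 -47.84   0.47] spin rad 0.15 rows>= 10.9
```

View pics/s14c.png

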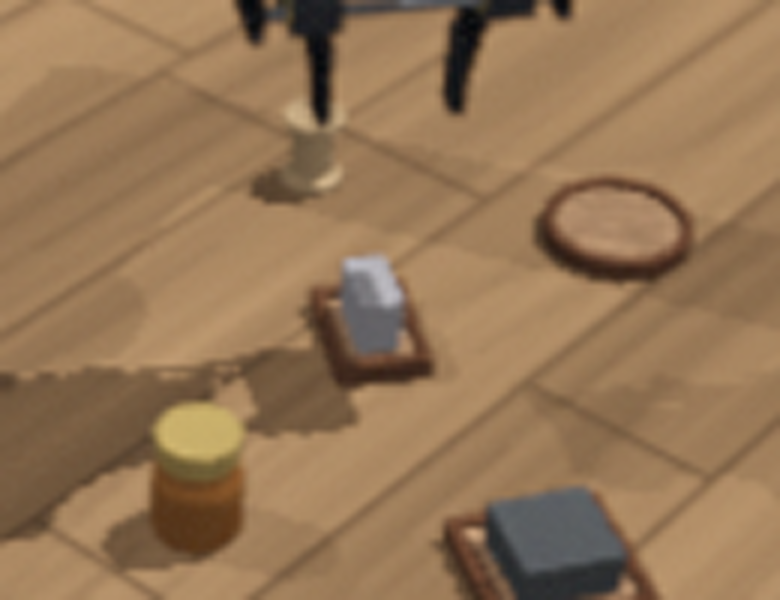

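>>> arm_command(targets=[[-2,-2,0,0.02,8.7],[-6,-6,0,0.04,8.7],[-10,-10,0,0.06,8.7],[-14.2,-14.1,0,0.08,8.7],[-18.4,-18.2,0,0.1,8.7]])

```text
time: 34.55
position: [0.4675, -0.0366, 0.1334]
tool_rot: [0.371, 0.929, 0.0, 0.0]
ft_force: [0.7, 0.1, 0.6]
grip_width: 0.0872
```

```bash
python3 plan.py .4845 -.413 .10 43.6
```

```text
t 34.55 pos [ 0.4675 -0.0366  0.1334] psi 46.4 q6 -1.13 q1 -0.32 grip 0.0872 f [0.7 0.1 0.6]
tool cm [-27.17 -26.1    3.35] spin rad 0.049 rows>= 6.1
```

>>> arm_command(targets=[[-4.2,-4.1,0,0.01,8.7],[-8.4,-8.2,0,0.02,8.7],[-12.6,-12.2,0,0.03,8.7],[-16.8,-16.2,0,0.04,8.7],[-21,-20.2,0,0.05,8.7]])

```text
time: 35.17
position: [0.4802, -0.3277, 0.1332]
tool_rot: [0.394, 0.919, 0.0, -0.0]
ft_force: [0.4, 0.7, 0.5]
grip_width: 0.0872
```

```bash
python3 plan.py .4845 -.413 .08 43.6
```

```text
t 35.17 pos [ 0.4802 -0.3277  0.1332] psi 43.6 q6 -1.55 q1 -0.79 grip 0.0872 f [0.4 0.7 0.5]
tool cm [-6.48 -5.56  5.32] spin rad -0.001 rows>= 1.6
```

>>> arm_command(targets=[[-3,-2.6,1,0,8.7],[-5.4,-4.6,3,0,8.7],[-6.4,-5.5,5,0,8.7],[-6.4,-5.5,5.3,0,8.7],[-6.4,-5.5,5.3,0,8.7]])

```text
time: 35.8
position: [0.4846, -0.4083, 0.0799]
tool_rot: [0.394, 0.919, 0.001, -0.001]
ft_force: [0.2, 0.3, 0.1]
grip_width: 0.087
```

>>> arm_command(targets=[[0,0,0,0,8.7],[0,0,0,0,8.7],[0,0,0,0,8.7]])

```text
time: 36.17
position: [0.4852, -0.41, 0.0809]
tool_rot: [0.394, 0.919, -0.0, 0.0]
ft_force: [-0.4, 0.4, -0.5]
grip_width: 0.0873
```

```bash
python3 plan.py .4845 -.413 -.0215 43.6; python3 look.py wrist w15; python3 look.py scene s15
python3 - <<'E'
from wm import *
p,d,m=load("s15")
C=cloud(d,m);h=cv2.cvtColor(p,cv2.COLOR_RGB2HSV)
M=((abs(C[...,2]-.029)<.006)&(h[...,1]<80)&(abs(C[...,0]-.484)<.06)&(abs(C[...,1]+.413)<.06));print(M.sum(),rect(M,.028,m))
cv2.imwrite("pics/s15c.png",cv2.resize(p[200:335,80:260,::-1],(800,600),interpolation=cv2.INTER_CUBIC))
E
```

```text
t 36.17 pos [ 0.4852 -0.41    0.0809] psi 43.6 q6 -1.64 q1 -0.88 grip 0.0873 f [-0.4  0.4 -0.5]
tool cm [-0.16 -0.25 10.24] spin rad 0.001 rows>= 1.6
414 (array([ 0.48553555, -0.41551932]), (63.923500061035156, 63.218849182128906), np.float64(0.7392517735559095), array([ 0.48563852, -0.41538276]))
```

View pics/s15c.png

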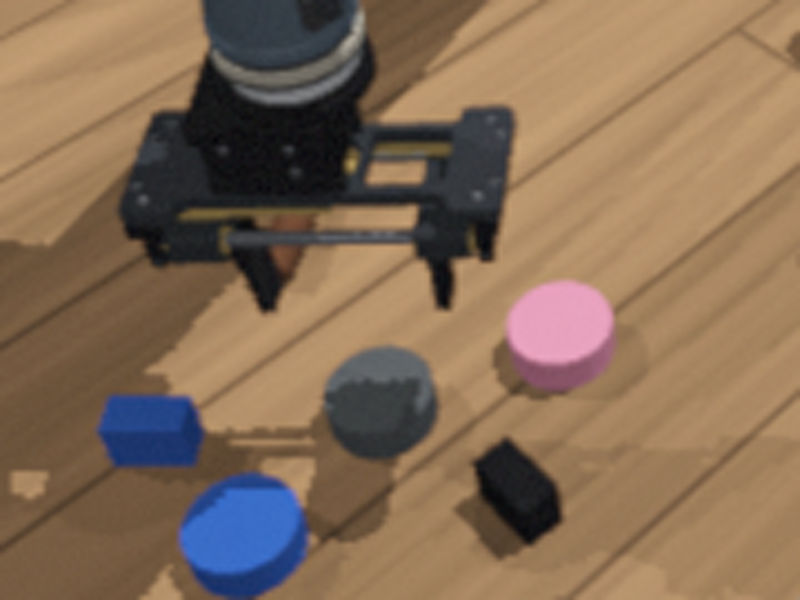

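View pics/w15.png

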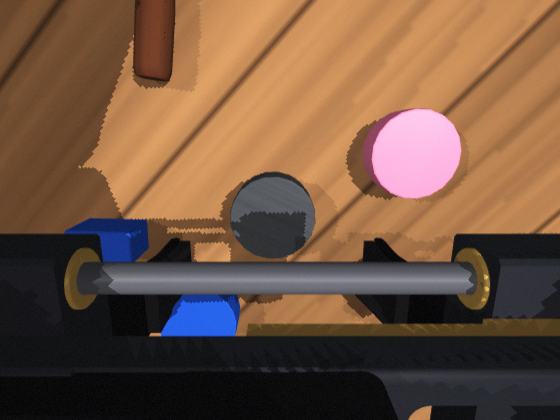

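>>> arm_command(targets=[[-0.2,-0.3,3.5,0,8.7],[-0.2,-0.3,7,0,8.7],[-0.2,-0.3,9.5,0,8.7],[-0.2,-0.3,10.2,0,8.7],[-0.2,-0.3,10.2,0,8]])

```text
time: 36.9
position: [0.4841, -0.4138, -0.0217]
tool_rot: [0.394, 0.919, 0.0, -0.0]
ft_force: [0.2, -0.5, 0.7]
grip_width: 0.0834
```

>>> arm_command(targets=[[0,0,0,0,6],[0,0,0,0,5.5],[0,0,0,0,5.5],[0,0,0,0,5.5],[0,0,0,0,5.5]], newtons=45)

```text
time: 37.52
position: [0.4846, -0.4142, -0.0207]
tool_rot: [0.394, 0.919, -0.0, 0.001]
ft_force: [-0.0, 0.5, 6.6]
grip_width: 0.063
```

```bash
python3 plan.py .4845 -.413 -.0215 43.6
```

```text
t 37.52 pos [ 0.4846 -0.4142 -0.0207] psi 43.6 q6 -1.64 q1 -0.88 grip 0.0630 f [-0.   0.5  6.6]
tool cm [0.1  0.07 0.08] spin rad -0.0 rows>= 0.0
```

>>> arm_command(targets=[[0,0,0,0,5.5],[0,0,-0.8,0,5.5],[0,0,-2.5,0,5.5],[0,0,-5,0,5.5],[0,0,-8,0,5.5]])

```text
time: 38.15
position: [0.4832, -0.4129, 0.0585]
tool_rot: [0.394, 0.919, 0.001, -0.001]
ft_force: [0.7, 0.2, -5.9]
grip_width: 0.0632
```

>>> arm_command(targets=[[0,0,-4,0,5.5],[0,0,-7,0,5.5],[0,0,-7,0,5.5]])

```text
time: 38.52
position: [0.4853, -0.4153, 0.1313]
tool_rot: [0.394, 0.919, -0.002, 0.003]
ft_force: [-0.4, -0.5, -6.5]
grip_width: 0.0631
```

```bash
python3 look.py scene s16; python3 look.py wrist w16;python3 - <<'E'
from wm import *
p,d,m=load("s16")
cv2.imwrite("pics/s16c.png",cv2.resize(p[180:315,80:260,::-1],(800,600),interpolation=cv2.INTER_CUBIC))
p,d,m=load("w16");C=cloud(d,m)
t=np.array([-.69,.724]);Q=C[...,:2]-[.484,-.413];a=Q@t;b=Q@np.array([.724,.69]);k0=(abs(b)<.02)&(C[...,2]>.14)&(C[...,2]<.19)
for lo in np.arange(-.035,.035,.01):
    k=k0&(a>lo)&(a<lo+.01)
    if k.sum(): print(round(lo,3),k.sum(),np.round(np.percentile(C[k][:,2],[10,50,90]),4))
E
python3 plan.py .525 .372 .14 52
```

```text
-0.035 44 [0.178  0.1785 0.1789]
-0.025 1646 [0.1783 0.179  0.1797]
-0.015 889 [0.1784 0.1791 0.1798]
0.005 1759 [0.1783 0.1791 0.1799]
0.015 2036 [0.1782 0.179  0.1798]
0.025 1831 [0.1592 0.1777 0.1795]
t 38.62 pos [ 0.4833 -0.4129  0.1275] psi 43.6 q6 -1.64 q1 -0.88 grip 0.0634 f [-1.5  0.5 -6.5]
tool cm [53.96 57.15 -1.14] spin rad -0.147 rows>= 12.6
```

View pics/s16c.png

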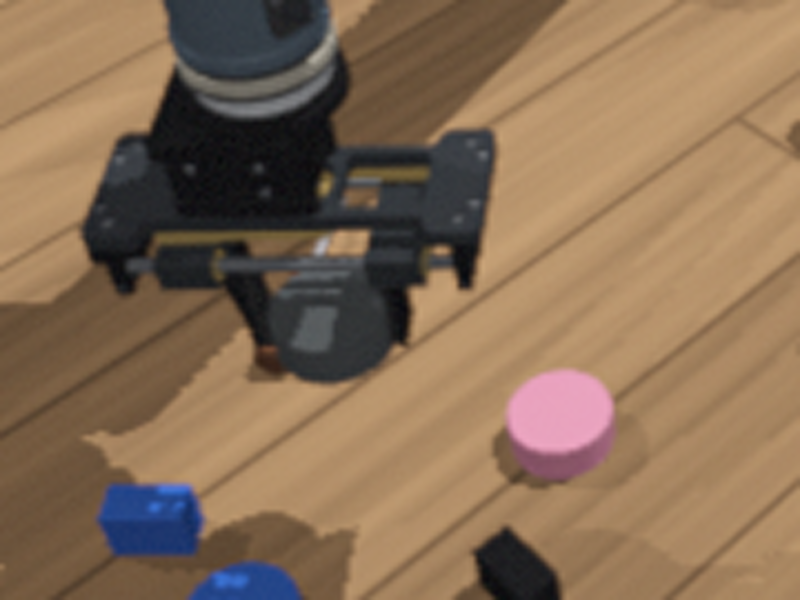

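>>> arm_command(targets=[[1.8,1.9,-0.1,-0.01,5.5],[5,5.3,-0.3,-0.03,5.5],[9,9.5,-0.5,-0.05,5.5],[13.1,13.8,-0.7,-0.07,5.5],[17.2,18.1,-0.9,-0.09,5.5]])

```text
time: 39.25
position: [0.4949, -0.1618, 0.1354]
tool_rot: [0.352, 0.936, 0.0, -0.002]
ft_force: [1.3, -0.5, -5.6]
grip_width: 0.0628
```

```bash
python3 plan.py .531 .372 .14 52
```

```text
t 39.25 pos [ 0.4949 -0.1618  0.1354] psi 48.7 q6 -1.38 q1 -0.53 grip 0.0628 f [ 1.3 -0.5 -5.6]
tool cm [32.49 42.51 -0.35] spin rad -0.057 rows>= 8.6
```

>>> arm_command(targets=[[3.6,4.7,0,-0.01,5.5],[7.2,9.4,0,-0.02,5.5],[10.8,14.1,0,-0.03,5.5],[14.4,18.8,0,-0.04,5.5],[18,23.5,0,-0.05,5.5]])

```text
time: 39.88
position: [0.5145, 0.1328, 0.1354]
tool_rot: [0.329, 0.944, -0.001, -0.002]
ft_force: [0.9, 0.2, -5.1]
grip_width: 0.0633
```

```bash
python3 plan.py .531 .372 .11 52
```

```text
t 39.88 pos [0.5145 0.1328 0.1354] psi 51.6 q6 -0.86 q1 0.04 grip 0.0633 f [ 0.9  0.2 -5.1]
tool cm [13.55 19.79  2.52] spin rad -0.006 rows>= 3.9
```

>>> arm_command(targets=[[3.4,4.9,0,0,5.5],[6.8,9.9,0.3,0,5.5],[9.8,14.3,0.9,0,5.5],[12,17.5,1.6,0,5.5],[13.3,19.4,2.2,0,5.5]])

```text
time: 40.5
position: [0.5304, 0.3669, 0.1125]
tool_rot: [0.328, 0.945, -0.002, -0.002]
ft_force: [-0.3, -0.7, -5.9]
grip_width: 0.0632
```

>>> arm_command(targets=[[0,0,0,0,5.5],[0,0,0,0,5.5],[0,0,0,0,5.5]])

```text
time: 40.88
position: [0.5324, 0.3641, 0.1152]
tool_rot: [0.329, 0.944, -0.0, -0.0]
ft_force: [-0.2, -0.3, -6.6]
grip_width: 0.0631
```

```bash
python3 look.py wrist w17; python3 plan.py .4825 .41 .03
```

```text
t 40.92 pos [0.5325 0.3643 0.1154] psi 51.5 q6 -0.47 q1 0.43 grip 0.0630 f [-0.1 -0.4 -5.9]
tool cm [6.76 0.47 8.54] spin rad 0.0 rows>= 1.7
```

View pics/w17.png

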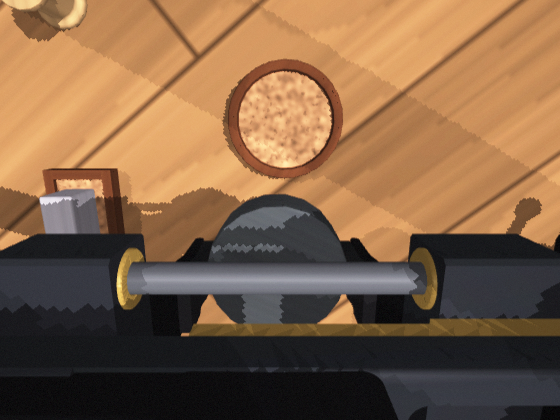

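```bash
python3 - <<'E'
from wm import *
p,d,m=load("w17");measure(p,d,m,dict(tr=(285,119,68,.008,.03,.014)))
h=cv2.cvtColor(p,cv2.COLOR_RGB2HSV)
N=np.zeros(d.shape,np.uint8);s=np.s_[68:172,232:338];N[s]=h[s][...,2]>150
N=cv2.morphologyEx(N,cv2.MORPH_CLOSE,np.ones((5,5)));N=cv2.morphologyEx(N,cv2.MORPH_OPEN,np.ones((7,7)));print(rect(N,.010,m))
E
python3 plan.py .4845 .413 .03
```

```text
tr rect [0.4842 0.4127] wh [95.  94.7] ang 0.9 centroid [0.483  0.4136] n 10756
(array([0.48240314, 0.40870203]), (84.74647521972656, 81.54518127441406), np.float64(0.9001991150865213), array([0.48478622, 0.40287305]))
t 40.92 pos [0.5325 0.3643 0.1154] psi 51.5 q6 -0.47 q1 0.43 grip 0.0630 f [-0.1 -0.4 -5.9]
tool cm [6.79 0.83 8.54] spin rad 0.0 rows>= 1.8
```

>>> arm_command(targets=[[2.2,0.2,1,0,5.5],[4.6,0.5,3,0,5.5],[6.3,0.7,5.5,0,5.5],[6.7,0.7,8,0,5.5],[6.7,0.7,8.4,0,5.5]])

```text
time: 41.55
position: [0.481, 0.4122, 0.0292]
tool_rot: [0.328, 0.945, -0.002, -0.002]
ft_force: [0.5, 0.0, -5.5]
grip_width: 0.0632
```

>>> arm_command(targets=[[0,0,0,0,5.5],[0,0,0,0,5.5],[0,0,0,0,5.5]])

```text
time: 41.92
position: [0.485, 0.413, 0.0324]
tool_rot: [0.329, 0.944, 0.001, 0.001]
ft_force: [1.0, -0.4, -6.2]
grip_width: 0.0631
```

```bash
python3 plan.py .4837 .4115 -.0107
```

```text
t 41.92 pos [0.485  0.413  0.0324] psi 51.6 q6 -0.37 q1 0.53 grip 0.0631 f [ 1.  -0.4 -6.2]
tool cm [ 0.02 -0.21  4.31] spin rad 0.0 rows>= 0.7
```

>>> arm_command(targets=[[0,-0.2,1,0,5.5],[0,-0.2,2.2,0,5.5],[0,-0.2,3.2,0,5.5],[0,-0.2,3.8,0,5.5],[0,-0.2,4,0,5.5]])

```text
time: 42.55
position: [0.4825, 0.411, -0.0096]
tool_rot: [0.329, 0.944, -0.0, -0.0]
ft_force: [-0.4, -0.3, -5.3]
grip_width: 0.063
```

>>> arm_command(targets=[[0,0,0.1,0,5.5],[0,0,0.1,0,5.5]])

```text
time: 42.8
position: [0.4831, 0.4113, -0.0095]
tool_rot: [0.329, 0.944, 0.0, 0.0]
ft_force: [1.2, -0.3, -5.8]
grip_width: 0.063
```

>>> arm_command(targets=[[0,0,0.1,0,5.5],[0,0,0.1,0,5.5]])

```text
time: 43.05
position: [0.4829, 0.4112, -0.0106]
tool_rot: [0.329, 0.944, 0.0, 0.0]
ft_force: [0.2, 0.3, -6.1]
grip_width: 0.063
```

>>> arm_command(targets=[[0,0,0.1,0,5.5],[0,0,0.1,0,5.5]])

```text
time: 43.3
position: [0.4829, 0.4113, -0.0107]
tool_rot: [0.329, 0.944, 0.0, 0.0]
ft_force: [-1.8, -1.1, 4.2]
grip_width: 0.0634
```

>>> arm_command(targets=[[0,0,0.1,0,5.5],[0,0,0.1,0,5.5]])

```text
time: 43.55
position: [0.4829, 0.4113, -0.0107]
tool_rot: [0.329, 0.944, 0.0, 0.0]
ft_force: [-3.4, -2.1, 9.0]
grip_width: 0.0632
```

>>> arm_command(targets=[[0,0,-0.1,0,7],[0,0,-0.1,0,8],[0,0,-0.1,0,8],[0,0,-0.6,0,8],[0,0,-2.5,0,8]])

```text
time: 44.18
position: [0.482, 0.4106, 0.0119]
tool_rot: [0.329, 0.944, -0.001, -0.001]
ft_force: [0.6, 0.3, 0.4]
grip_width: 0.0799
```

>>> arm_command(targets=[[0,0,-4,0,8],[0,0,-8,0,8],[0,0,-12,0,8],[-2,0,-16,0,8]])

```text
time: 44.68
position: [0.4976, 0.3994, 0.1751]
tool_rot: [0.328, 0.945, 0.001, 0.0]
ft_force: [1.0, -0.7, -0.4]
grip_width: 0.0802
```

```bash
python3 look.py scene s18; python3 look.py top t18; python3 look.py wrist w18
python3 - <<'E'
from wm import *
p,d,m=load("s18");C=cloud(d,m)
cv2.imwrite("pics/s18c.png",cv2.resize(p[100:280,220:430,::-1],(700,600),interpolation=cv2.INTER_CUBIC))
for n,c,z in (("ring",(.615,-.127),.046),("sq",(.634,.126),.038),("bar",(.434,.2215),.046),("puck",(.483,.411),.038)):
    k=(np.hypot(C[...,0]-c[0],C[...,1]-c[1])<.035)&(abs(C[...,2]-z)<.008);
    k&=cv2.cvtColor(p,cv2.COLOR_RGB2HSV)[...,1]<80
    q=C[k];A=np.c_[q[:,:2]-q[:,:2].mean(0),np.ones(len(q))]; s=q[abs(q[:,2]-np.median(q[:,2]))<.003];print(n,k.sum(),np.round(np.median(q[:,2]),4),np.round(s.mean(0),4))
p,d,m=load("t18")
measure(p,d,m,dict(ring=(300,168,20,.035,.06,.046),sq=(207,162,26,.028,.06,.038),jar=(241,221,20,.04,.09,.068)))
E
```

```text
ring 150 0.0467 [ 0.6147 -0.128   0.0468]
sq 247 0.0393 [0.6349 0.1232 0.0395]
bar 78 0.0471 [0.4352 0.2175 0.0475]
puck 153 0.0392 [0.4832 0.4075 0.0394]
ring rect [ 0.6121 -0.1285] wh [42.2 43.1] ang 1.56 centroid [ 0.6122 -0.1286] n 165
sq rect [0.633  0.1239] wh [59.2 58.7] ang 1.0 centroid [0.6332 0.1239] n 478
jar rect [0.4648 0.0279] wh [46.4 46.1] ang 0.001 centroid [0.4649 0.0277] n 286
```

View pics/s18c.png

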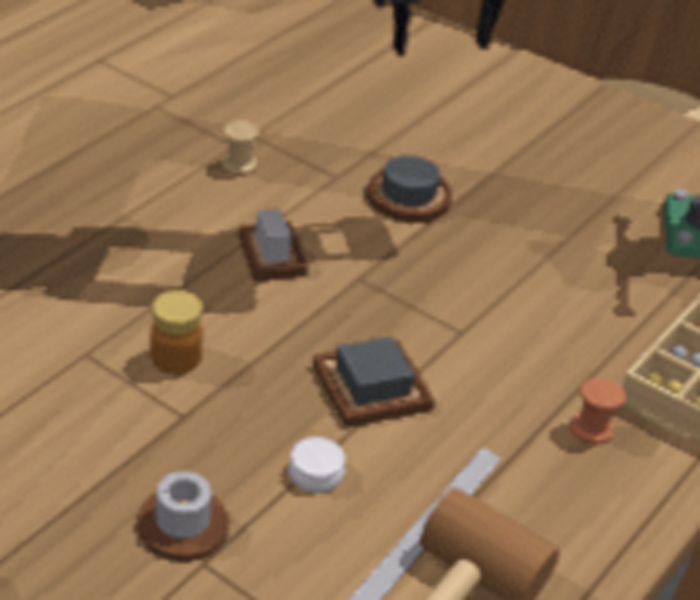

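View pics/t18.png

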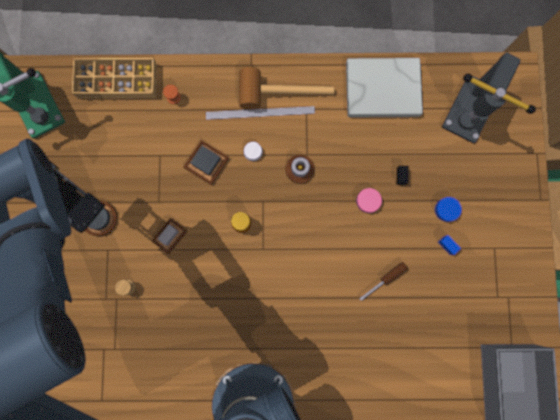

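All four are in their stands with tops at the seated heights, and the jar hasn't moved. I'll let the arm settle, then hand in.

>>> arm_command(targets=[[0,0,-1,0,8],[0,0,-1,0,8],[0,0,-1,0,8]])

```text
time: 45.2
position: [0.4977, 0.3987, 0.1813]
tool_rot: [0.328, 0.945, -0.001, -0.001]
ft_force: [-0.1, 1.1, -0.7]
grip_width: 0.0797
```

```bash
python3 -c "
from rig import robot
print(robot.hand_in())"
```

```text
the job is handed in; nothing more can be done
None
```

All four dies are in their stands, and I handed the job in at 45 s. The ring is over the brass post, and the square block, the oblong block and the round puck are each in their own tray. I lowered each one until I felt contact before releasing it, and none was dropped.

**Last checks:**
- **Height:** the tops measured 46.7 mm (ring), 39.3 mm (square block), 47.1 mm (oblong block) and 39.2 mm (puck). Fully seated values are 46, 38, 46 and 38 mm, so all read about 1 mm high. That matches the roughly 2 mm table-height offset in the scene camera.
- **Jar:** it stands at (0.465, 0.028), within 0.1 mm of where it began.
- **Other objects:** the blue, pink and black look-alikes appear in place in the last top view.

**What failed or disagreed:**
- **First ring grasp:** it missed because the fingertips are about 28 mm higher than the reported tool position. The tips pressed lightly on the ring's top (about 7 N) without moving it. I confirmed the offset by depth images and contact, and allowed for it in every later move.
- **Camera agreement:** the top and wrist cameras differed by 2–5 mm on where the stands are. I aimed between the two, within the clearances.

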